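# Crank the screw jack up to the height gauge

## Task

Pick up the loose crank, fit it down over the screw jack's upright drive shaft, and wind the jack clockwise with the crank's handle until the top of the red lift table, with the bearing housing still standing on it, is level with the tip of the orange pointer on the height gauge. Leave the crank seated on the shaft and let go. Turn the screw only with the crank, and do not disturb the gauge or the other things on the bench.

Things in the scene. Friction and masses are not known exactly. Their poses are not given: they have to be found in the camera images.
- jack: Blue bench screw jack, fixed to the bench: base 130 mm wide, two aluminium guide rods, bridge plate with its top 132 mm above the bench. Origin on the bench on the screw's axis; z up; its x points to the lift table, whose centre is 175 mm from the screw axis.
- drive_seat (a point): Centre of the top face of the dark drive disc (radius 28 mm) on top of the jack's screw, 138 mm above the bench; it turns with the screw. A yellow cross pin, 9 mm in diameter, 56 mm long overall, its axis 9.5 mm above the disc, runs through the drive shaft along this point's x axis.
- shaft_tip (a point): Tip of the jack's upright round steel drive shaft, 68 mm above drive_seat on the screw's axis. The shaft is 18 mm in diameter; its last 16 mm taper to a 6 mm tip.
- screw (a joint): Angle of the jack's screw, rad, 0 at the start, growing as it is turned clockwise seen from above. One turn lifts the table 24 mm. It cannot go below 0, allows 66 mm of lift in all, and stays where it is left (friction about 0.12 N m).
- crank: Loose crank, about 0.6 kg, standing upright on its claws. Origin: on the hub's axis, level with the feet of the claws; z up; x along its brass arm (22 mm wide, 45 to 57 mm above the origin) towards the handle. Hub 52 mm in diameter with a 22 mm bore, open below, blind 70 mm up. Counterweight at -x, to radius 58 mm. Fully fitted, its origin is at drive_seat and the claws stand on the disc.
- crank_claw (a point): Foot of the claw under the hub on the handle side, 20.5 mm from the axis; a second one is opposite. Each is 18 mm high and wide, from radius 15 to 26 mm. The claws straddle the yellow pin and push it round. The crank goes fully down with its arm square to the pin, give or take 40 degrees, either way round; up to about a quarter turn of free play follows before the pin is taken along.
- crank_boss (a point): Place to grip the crank for lifting, 106 mm above the crank's origin on the hub's axis, in the brass square boss on top of the hub: 30 x 30 mm, sides along the crank's x and y, from 78 to 128 mm above the origin (below it the hub is 48 to 52 mm in diameter). The crank balances near this axis.
- crank_handle (a point): Middle of the crank's upright round wooden handle, 24 mm in diameter and 66 mm tall, 100 mm from the hub's axis along the crank's x, 92.5 mm above the crank's origin. The wooden sleeve spins freely about its own upright axis.
- table_top (a point): Centre of the top face of the jack's red lift table (100 x 110 mm, 12 mm thick, white line round its edge); the face is 52 mm above the bench at the start and rises straight up. This height must come level with pointer_tip.
- pointer_tip (a point): Tip of the orange pointer on the height gauge (steel foot, 170 mm post) beside the lift table; set 82 to 102 mm above the bench. It must not be moved.
- housing: Loose black bearing housing, 0.5 to 0.9 kg, flange 75 x 85 mm, 52 mm tall, standing on the lift table. Origin at the centre of its underside, z up.
- casting: Loose black steering arm, 150 mm long, 28 mm high, lying on the bench; origin at the middle of its underside. Bystander.
- nylon_big: Loose white nylon cylinder standing on the bench, 52 mm in diameter, 75 mm tall; origin at its underside. Bystander.
- bronze_bush: Loose bronze bush standing on the bench, 44 mm in diameter, 35 mm tall; origin at its underside. Bystander.
- bearing_cup: Loose steel bearing cup on the bench, 72 mm in diameter, 20 mm tall; origin at its underside. Bystander.
- carton: Loose blue and white carton, 70 x 90 x 35 mm, on the bench; origin at its underside. Bystander.
Not all that is in view belongs to the job. What is shaped like the housing but purple is not meant.

How it is judged:
By the outcome, as a careful person would: the job done as asked, in the order asked, and still so for the second after the job is handed in, with the robot touching nothing.
It also fails if it takes over 72 s, if anything falls off the work surface, if the arm or the gripper's body presses on something with over 40 N, if the wrist force passes 120 N, or if a joint passes its speed limit or range.

## Robot

A 7-joint arm with a two-finger parallel gripper is mounted at the origin on the work surface. World frame = base frame: x ahead of the robot, y to its left, z up, the work surface at z = 0. Lengths are in m, angles in rad, forces in N, time in s.
With the tool pointing down it reaches from about 0.4 to 0.9 m from the base axis. Payload 5.5 kg.
Tool frame: the origin (TCP) lies midway between the tips of the shut fingers; the grasp point (between the pads) lies 19 mm behind it (manip.grip_depth is the distance from the TCP to the grasp point, in m); z points along the fingers, x is the direction in which the jaws open and shut, and the axes are right-handed (so a half turn about z gives the same grasp; the last joint's range is limited). The gripper opens to 92 mm and grips with 3 to 60 N. Pads are 19 mm wide; open, the fingers measure 130 mm over their backs; the gripper's body (75 mm by 190 mm) begins 47 mm behind the grasp point.
Start: joints at [-0.842, 0.501, -0.427, 1.55, 0.221, 1.138, -0.21], TCP at [0.292, 0.581, 0.227] pointing down, gripper open.
Joint ranges: [-2.88, 2.88], [-0.31, 2.03], [-1.54, 1.56], [0.2, 2.42], [-1.41, 4.55], [0.19, 2.02], [-2.57, 2.57]. Speed limits (rad/s): [2.57, 2.57, 3.14, 3.14, 3.14, 3.14, 3.14].

## Interface

Orientations are given as a unit quaternion [x, y, z, w].
In Python, from bench import manip, effector, viewer gives the robot as it stands. Calls block until the motion is done:
- manip.move_pose(position, orientation): joint-space move of the TCP to a pose.
- manip.servo_line(position, ori=None, vel=0.15): straight line of the TCP; ori=None keeps the orientation; vel is the mean speed in m/s.
- manip.movej(angles): joint-space move.
- effector.open_jaws() and effector.close(f_grip=None): open the fingers fully, or close them until they stop; f_grip is the grip in N (None keeps the last).
- manip.sleep(seconds).
- manip.solve_ik(position, orientation): joint angles nearest the present ones, or None.
- viewer.get_image(name): name is "scene" or "top" or "wrist"; returns the picture (480x640x3 uint8, red, green, blue); there is no depth.
- viewer.get_calibration(name): a dict with "vfov" (degrees; the focal length in pixels is half the picture's height over the tangent of half this angle, whatever the lens; pixels are square), "cx", "cy" (the principal point, pixels), "eye" and "attitude" of the camera in the world. Camera axes: x right, y down, z forward; pixel columns grow to the right and rows downward; lengths in m; the calibration is good to about 2 mm. The wrist camera is an equidistant fisheye: a pixel r from the principal point sees the ray r / f radians off the axis. A picture is of the moment at which its call begins: read the wrist's pose just before it. get_calibration takes no time and is no camera call; for the wrist camera it gives the pose at the moment of the call.
A pose or a line that the arm cannot do raises manip.PlanningError and nothing moves.
- manip.hand_in(): hands the job in, once; it reports no verdict.
Readings, each from a call of its own:
- manip.current_clock(): time.
- manip.current_q(): joint angles.
- manip.current_joint_velocities(): joint speeds.
- manip.current_tau(): joint torques, N m.
- manip.current_tool_pos(): TCP position.
- manip.current_tcp_rot(): TCP orientation.
- manip.current_force(): force on the tool from outside, world axes, zero at the start.
- manip.current_wrist_torque(): the same for the moment, N m.
- manip.current_finger_gap(): finger opening in m.
Only numpy, scipy, OpenCV 4.12 (cv2) and the standard library are available. Lean on these libraries where they do the work, as an engineer would, in place of code of your own. Each camera call takes 0.05 s, during which the arm holds its last target.

## Working session

There is one attempt and no reset: what is moved stays moved. The work goes in short steps, each a Python script; the robot and the scene stay as the last script left them, time stands still between calls to the robot, and variables do not carry over. Pictures are saved under pics/ and viewed, and the job is handed in when it is done.

```bash
ls; mkdir -p pics; python3 - <<'E'
from bench import manip, effector, viewer
import cv2
for n in ["scene","top","wrist"]:
    c=viewer.get_calibration(n); print(n,c)
    im=viewer.get_image(n); cv2.imwrite(f"pics/{n}0.png",im[:,:,::-1])
print(manip.current_clock(),manip.current_tcp_rot(),manip.current_finger_gap(),manip.grip_depth)
E
```

```text
pics
scene {'vfov': 49.65507960743506, 'cx': 314.62386170151314, 'cy': 240.81025973485725, 'eye': array([ 1.45503635, -0.07680085,  0.86886072]), 'attitude': array([ 0.68013859,  0.59244211, -0.27756544, -0.33072838])}
top {'vfov': 55.48251022624863, 'cx': 321.096661995414, 'cy': 240.8583463587366, 'eye': array([0.5342899 , 0.0616072 , 1.25936783]), 'attitude': array([ 0.71250666, -0.70136872,  0.0112595 , -0.0170117 ])}
wrist {'vfov': 65.70646984690485, 'cx': 317.529035442187, 'cy': 241.45668732936477, 'eye': array([0.22418782, 0.61369783, 0.38285633]), 'attitude': array([0.84313509, 0.51914097, 0.07249965, 0.11983182])}
0.15 [ 8.51210997e-01  5.24823098e-01 -6.44318293e-04  3.74322784e-04] 0.09217468969116983 0.0188
```

View pics/scene0.png

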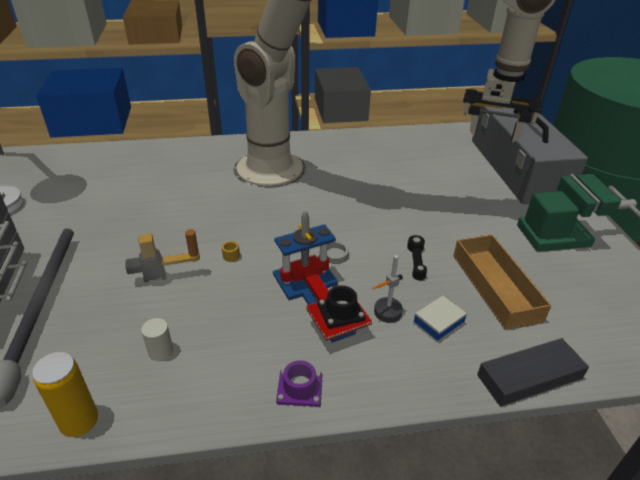

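View pics/top0.png

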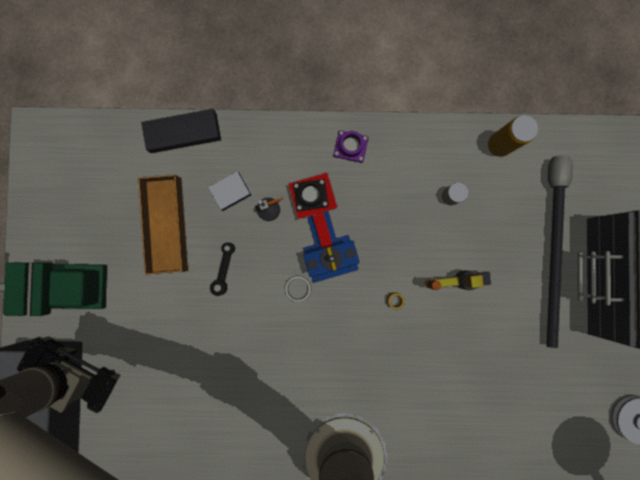

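View pics/wrist0.png

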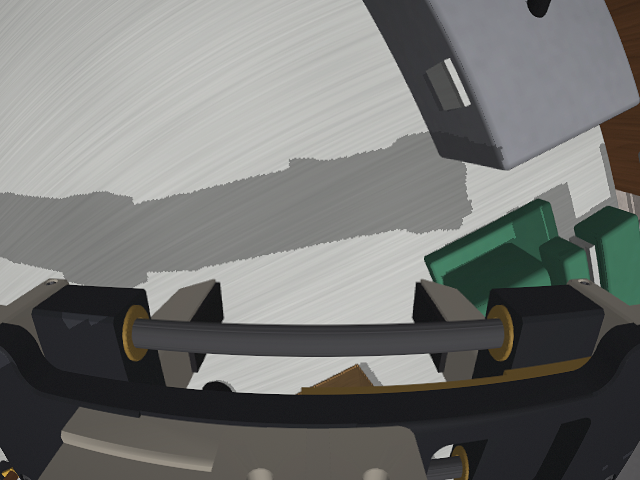

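```bash
cat > h.py <<'E'
import numpy as np, cv2
from scipy.spatial.transform import Rotation as R
from scipy.optimize import least_squares
from bench import manip, effector, viewer
def cal(n):
    c=viewer.get_calibration(n); c['f']=240/np.tan(np.radians(c['vfov']/2)); c['R']=R.from_quat(c['attitude']).as_matrix(); c['n']=n; return c
def proj(c,P):
    P=np.atleast_2d(P); d=(P-c['eye'])@c['R']
    if c['n']=='wrist':
        rr=np.hypot(d[:,0],d[:,1]); th=np.arctan2(rr,d[:,2]); s=c['f']*th/np.maximum(rr,1e-12)
        return np.c_[c['cx']+s*d[:,0],c['cy']+s*d[:,1]]
    return np.c_[c['cx']+c['f']*d[:,0]/d[:,2],c['cy']+c['f']*d[:,1]/d[:,2]]
def ray(c,uv):
    u=(uv[0]-c['cx'])/c['f'];v=(uv[1]-c['cy'])/c['f']
    if c['n']=='wrist':
        r=np.hypot(u,v); d=np.array([u/r*np.sin(r),v/r*np.sin(r),np.cos(r)]) if r>0 else np.array([0,0,1.])
    else: d=np.array([u,v,1.])
    d=c['R']@d; return d/np.linalg.norm(d)
def onz(c,uv,z):
    d=ray(c,uv); return c['eye']+d*(z-c['eye'][2])/d[2]
def tri(obs):
    A=np.zeros((3,3));b=np.zeros(3)
    for c,uv in obs:
        d=ray(c,uv);M=np.eye(3)-np.outer(d,d);A+=M;b+=M@c['eye']
    return np.linalg.solve(A,b)
def grab(n,name,box=None,k=1):
    c=cal(n); im=viewer.get_image(n)[:,:,::-1].copy(); cv2.imwrite(f'pics/{name}_raw.png',im)
    if box: 
        x0,y0,x1,y1=box; im=cv2.resize(im[y0:y1,x0:x1],None,fx=k,fy=k,interpolation=cv2.INTER_CUBIC)
    cv2.imwrite(f'pics/{name}.png',im); return c
def quat(yaw): # tool down, jaw(x) axis along yaw
    x=np.array([np.cos(yaw),np.sin(yaw),0]);z=np.array([0,0,-1.]);y=np.cross(z,x)
    return R.from_matrix(np.c_[x,y,z]).as_quat()
E
python3 - <<'E'
from h import *
s=cal('scene');t=cal('top')
print(proj(t,[0,0,0]),proj(s,[0,0,0]))
im=cv2.imread('pics/top0.png')
a=cv2.resize(im[215:315,280:500],None,fx=3.6,fy=3.6,interpolation=cv2.INTER_CUBIC);cv2.imwrite('pics/tc.png',a)
im=cv2.imread('pics/scene0.png')
a=cv2.resize(im[200:350,110:310],None,fx=4,fy=4,interpolation=cv2.INTER_CUBIC);cv2.imwrite('pics/sc.png',a)
a=cv2.resize(im[200:350,260:460],None,fx=4,fy=4,interpolation=cv2.INTER_CUBIC);cv2.imwrite('pics/sc2.png',a)
E
```

```text
[[344.32624009 456.82363923]] [[269.41211027 168.00718314]]
```

View pics/tc.png

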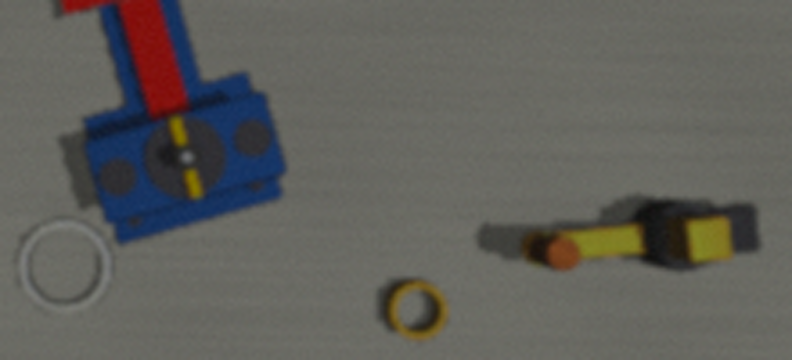

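View pics/sc.png

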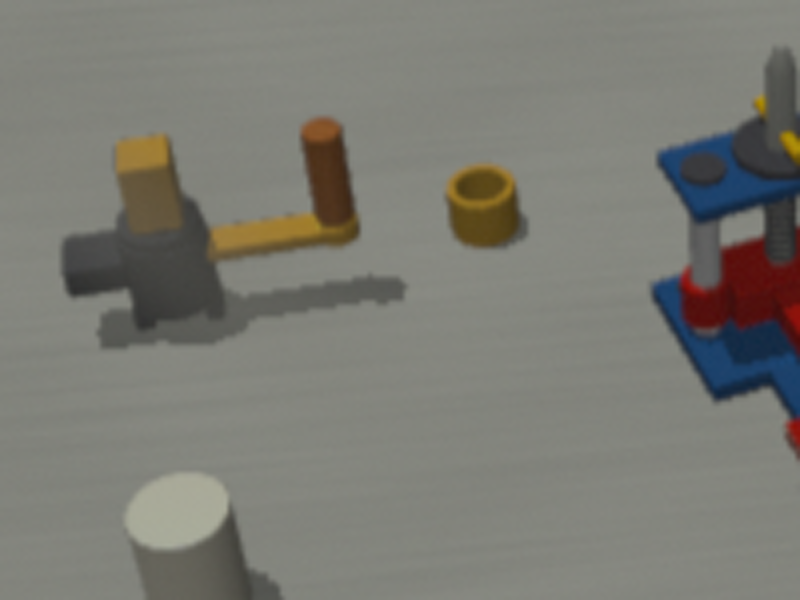

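View pics/sc2.png

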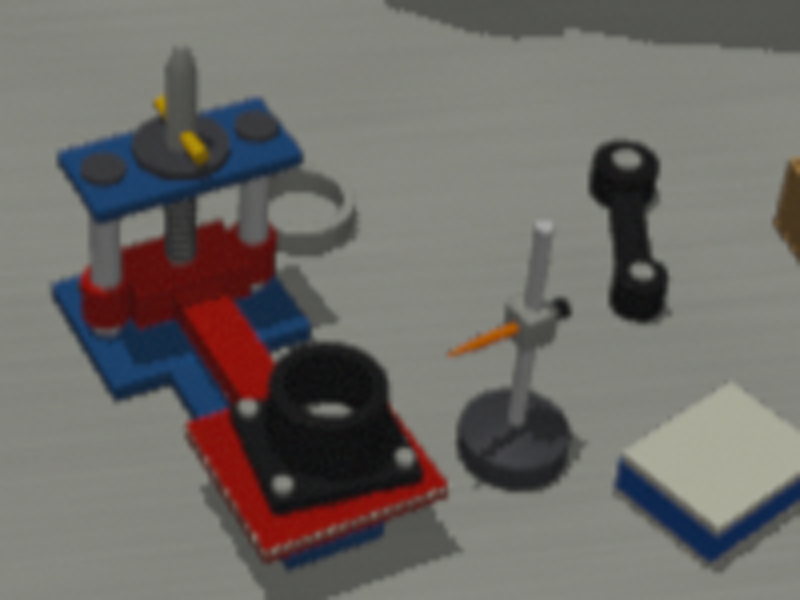

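```bash
python3 - <<'E'
from h import *
s=cal('scene');t=cal('top')
T=lambda x,y:np.array([x/3.6+280,y/3.6+215]); S=lambda x,y:np.array([x/4+110,y/4+200]); S2=lambda x,y:np.array([x/4+260,y/4+200])
def rep(n,a,b,z):
    print(n,'tri',tri([(t,a),(s,b)]).round(4),'top@z',onz(t,a,z)[:2].round(4),'scene@z',onz(s,b,z)[:2].round(4))
rep('boss',T(709,238),S(144,156),.128)
rep('handle',T(561,250),S(321,128),.1255)
rep('tip',T(187,157),S2(180,50),.206)
rep('capL',T(118,177),S2(103,168),.136)
rep('capR',T(253,138),S2(257,125),.136)
for p in [(176,118),(196,198)]: print('pin',onz(t,T(*p),.152))
im=cv2.imread('pics/top0.png')
a=cv2.resize(im[165:225,240:350],None,fx=7,fy=7,interpolation=cv2.INTER_CUBIC);cv2.imwrite('pics/tc2.png',a)
E
```

```text
boss tri [ 0.486  -0.3149  0.1243] top@z [ 0.4861 -0.3147] scene@z [ 0.4912 -0.3128]
handle tri [ 0.4762 -0.2144  0.1268] top@z [ 0.4762 -0.2142] scene@z [ 0.4743 -0.2151]
tip tri [0.5358 0.045  0.2019] top@z [0.5358 0.0448] scene@z [0.5416 0.0444]
capL tri [0.5183 0.0471 0.1075] top@z [0.5215 0.0906] scene@z [ 5.519e-01 -3.000e-04]
capR tri [0.5583 0.0424 0.1725] top@z [ 0.5496 -0.0012] scene@z [0.5239 0.0917]
pin [0.5620104  0.05179328 0.152     ]
pin [0.50839691 0.03752146 0.152     ]
```

View pics/tc2.png

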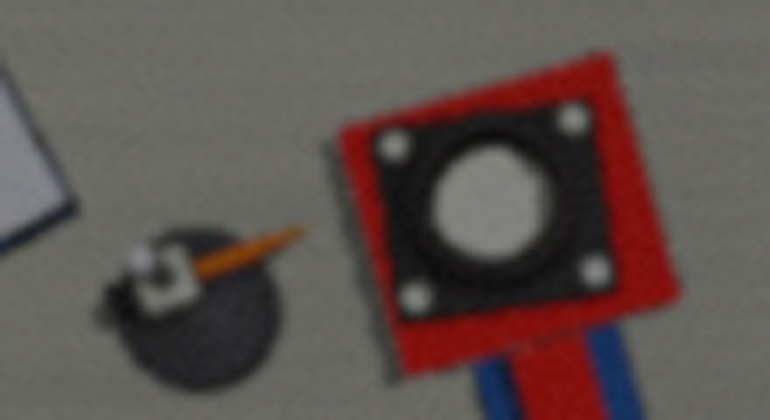

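```bash
cat >> h.py <<'E'
def tool2cam():
    c=cal('wrist'); Rt=R.from_quat(manip.current_tcp_rot()).as_matrix(); p=np.array(manip.current_tool_pos())
    return Rt.T@c['R'], Rt.T@(c['eye']-p), c
def vcam(pos,q):
    Rr,o,c=tool2cam(); Rt=R.from_quat(q).as_matrix(); c=dict(c); c['R']=Rt@Rr; c['eye']=np.array(pos)+Rt@o; return c
E
python3 - <<'E'
from h import *
Rr,o,c=tool2cam(); print(o.round(4),Rr.round(3))
cr=np.array([.488,-.3145]); d=np.array([-.0098,.1005]);yaw=np.arctan2(d[1],d[0]);print(np.degrees(yaw))
ax=np.array([.5365,.045])
for y in (yaw-np.pi/2,yaw+np.pi/2):
    q=quat(y)
    for dx in (0,.1,-.1):
        P=np.r_[cr,.26]+R.from_quat(q).as_matrix()@[0,dx,0]
        j=manip.solve_ik(P,q)
        print(np.degrees(y).round(),dx,None if j is None else np.round(j,2))
        print(proj(vcam(P,q),[[*cr,.128],[cr[0]+d[0],cr[1]+d[1],.1255]]).round())
for y in np.radians([-75,-45,-20,15.6,60,90,105,150,195]):
    q=quat(y); r=[]
    for a in np.radians(np.arange(0,360,30)):
        j=manip.solve_ik([ax[0]+.1*np.cos(a),ax[1]+.1*np.sin(a),.22],q)
        r.append(j)
    ok=[x for x in r if x is not None]
    print(np.degrees(y).round(),len(ok),np.min(ok,0).round(2) if ok else '',np.max(ok,0).round(2) if ok else '')
E
```

```text
[-0.0007 -0.0754 -0.1571] [[ 1.    -0.001 -0.001]
 [ 0.002  0.961  0.277]
 [ 0.    -0.277  0.961]]
95.56944300051794
6.0 0 [ 0.14  0.34  0.49  1.72 -0.17  1.13  0.78]
[[319. 232.]
 [318. 104.]]
6.0 0.1 [ 0.19  0.5   0.66  1.55 -0.32  1.2   1.  ]
[[318. 105.]
 [318. -14.]]
6.0 -0.1 [ 0.1   0.21  0.32  1.85 -0.07  1.09  0.54]
[[319. 340.]
 [319. 230.]]
186.0 0 [-0.38  0.69  1.36  1.73 -0.7   1.31 -1.91]
[[319. 232.]
 [319. 339.]]
186.0 0.1 [-0.64  0.53  1.37  1.87 -0.56  1.21 -2.13]
[[318. 105.]
 [319. 232.]]
186.0 -0.1 [-0.07  0.68  1.13  1.56 -0.63  1.31 -1.9 ]
[[319. 340.]
 [319. 419.]]
-75.0 12 [-0.43  0.1   0.13  1.61 -0.09  0.97 -1.59] [-0.13  0.45  0.22  2.08 -0.02  1.09 -1.19]
-45.0 12 [-0.35  0.1   0.04  1.6  -0.07  0.97 -1.09] [-0.09  0.45  0.17  2.08 -0.01  1.09 -0.68]
-20.0 12 [-0.29  0.1  -0.07  1.6  -0.05  0.97 -0.68] [-0.06  0.45  0.13  2.07  0.03  1.09 -0.26]
16.0 12 [-0.2   0.1  -0.2   1.6  -0.02  0.97 -0.1 ] [0.   0.46 0.06 2.07 0.1  1.09 0.34]
60.0 12 [-0.08  0.1  -0.33  1.59  0.01  0.97  0.63] [ 0.1   0.46 -0.05  2.07  0.15  1.1   1.08]
90.0 12 [-0.02  0.11 -0.35  1.59  0.02  0.97  1.15] [ 0.17  0.47 -0.1   2.07  0.15  1.1   1.59]
105.0 12 [ 0.02  0.11 -0.4   1.59  0.02  0.97  1.39] [ 0.2   0.47 -0.13  2.07  0.18  1.11  1.84]
150.0 12 [ 0.13  0.11 -1.3   1.59  0.04  0.97  2.12] [ 1.06  0.62 -0.28  2.06  0.64  1.21  2.53]
195.0 12 [-1.42  0.36  1.35  1.63 -0.87  1.03 -2.53] [-0.85  0.88  1.56  2.1  -0.41  1.37 -2.18]
```

```bash
python3 - <<'E'
from h import *
q=quat(np.radians(12))
manip.move_pose([.56,.02,.37],q)
c=grab('wrist','w1'); np.save('w1.npy',c,allow_pickle=True)
print(manip.current_clock(),manip.current_tool_pos())
print(proj(c,[[.5365,.045,.206],[.5365,.045,.138]]))
E
```

```text
2.475 [0.55991418 0.02151016 0.36962772]
[[298.15074901 191.0671234 ]
 [301.51740723 181.72708091]]
```

View pics/w1.png

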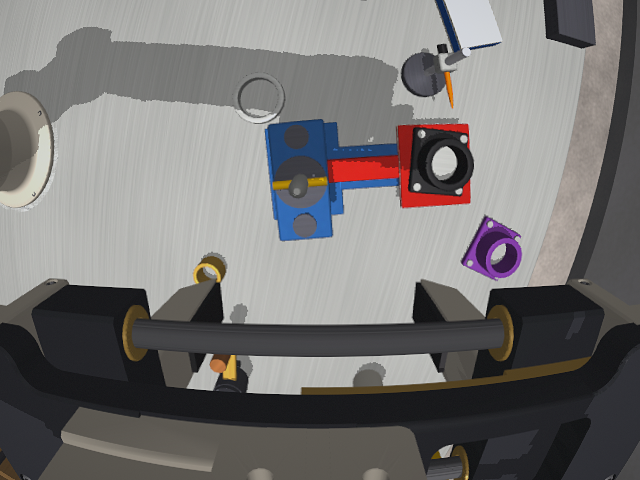

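```bash
python3 - <<'E'
from h import *
print(manip.current_tool_pos(),manip.current_joint_velocities().round(3) if hasattr(manip.current_joint_velocities(),'round') else '')
im=cv2.imread('pics/w1_raw.png')
cv2.imwrite('pics/w1a.png',cv2.resize(im[110:250,260:360],None,fx=5,fy=4.2*5/4.2*0.8,interpolation=cv2.INTER_CUBIC) if 0 else cv2.resize(im[115:245,260:350],None,fx=4.5,fy=4.5,interpolation=cv2.INTER_CUBIC))
cv2.imwrite('pics/w1b.png',cv2.resize(im[30:215,385:485],None,fx=3.2,fy=3.2,interpolation=cv2.INTER_CUBIC))
E
```

```text
[0.55991418 0.02151016 0.36962772] [0.    0.001 0.003 0.001 0.002 0.001 0.001]
```

View pics/w1a.png

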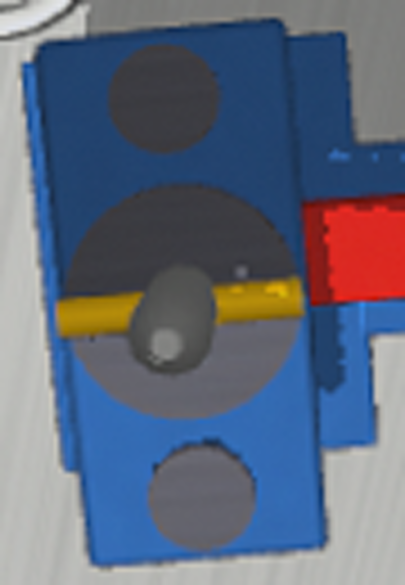

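View pics/w1b.png

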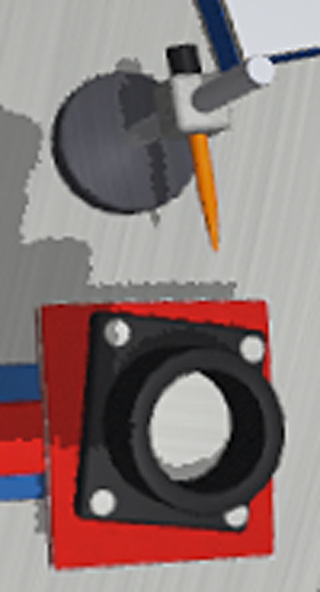

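```bash
python3 - <<'E'
from h import *
c=np.load('w1.npy',allow_pickle=True).item(); s=cal('scene');t=cal('top')
W=lambda x,y:np.array([x/4.5+260,y/4.5+115])
print('disc',onz(c,W(182,300),.138),'tip',onz(c,W(166,345),.206))
a,b=onz(c,W(163,98),.136),onz(c,W(202,495),.136);print('caps',a,b,(a+b)/2,np.degrees(np.arctan2(*(a-b)[[1,0]]))-90)
a,b=onz(c,W(58,318),.1475),onz(c,W(302,295),.1475);print('pin',a,b,np.linalg.norm(a-b),np.degrees(np.arctan2(*(b-a)[[1,0]])),(a+b)/2)
p=np.array([385+217/3.2,30+250/3.2]); ps=np.array([260+450/4,200+352/4]); pt=np.array([240+302/7,165+231/7])
print('pointer ws',tri([(c,p),(s,ps)]),'wts',tri([(c,p),(t,pt),(s,ps)]),'ts',tri([(t,pt),(s,ps)]),'wt',tri([(c,p),(t,pt)]))
E
```

```text
disc [0.53538311 0.0448323  0.138     ] tip [0.535528   0.04425657 0.206     ]
caps [0.52140175 0.09016483 0.136     ] [ 0.54945258 -0.00060338  0.136     ] [0.53542716 0.04478073 0.136     ] 17.17313786577401
pin [0.50853573 0.03626065 0.1475    ] [0.56204106 0.0528478  0.1475    ] 0.05601744709186531 17.22392417912519 [0.5352884  0.04455423 0.1475    ]
pointer ws [0.68946176 0.16797893 0.10355521] wts [0.68888062 0.16866296 0.10310667] ts [0.68828805 0.1698683  0.1025275 ] wt [0.6887897  0.16815914 0.10307075]
```

```bash
python3 - <<'E'
from h import *
q=quat(np.radians(5.6))
manip.move_pose([.487,-.36,.27],q)
c=grab('wrist','w2'); np.save('w2.npy',c,allow_pickle=True)
print(manip.current_clock(),manip.current_tool_pos())
E
```

```text
4.0083 [ 0.48862566 -0.35812392  0.27042826]
```

View pics/w2.png

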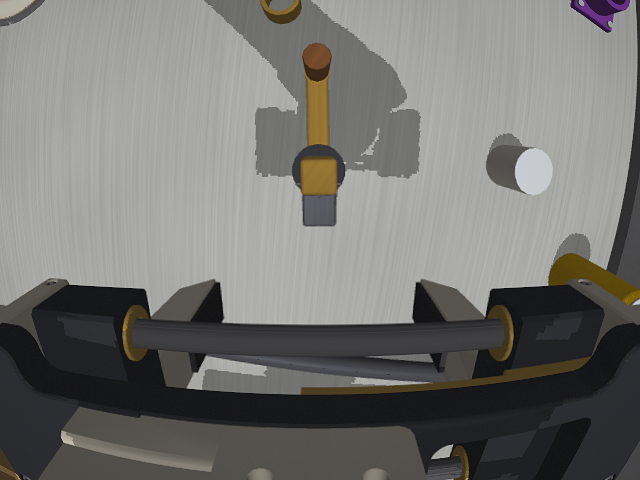

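The crank is clear here: square boss top at (319,177), handle top at (316,55), counterweight at (319,210). Things it could be mistaken for in the top view are the long grey bar (556,250), the black casting (222,268) and the bronze bush (396,300). Only the piece at (470,281) has a boss, arm and handle.

```bash
python3 - <<'E'
from h import *
c=np.load('w2.npy',allow_pickle=True).item()
im=cv2.imread('pics/w2_raw.png')
cv2.imwrite('pics/w2a.png',cv2.resize(im[30:240,280:360],None,fx=2.8*1,fy=2.8,interpolation=cv2.INTER_CUBIC))
b=onz(c,[319.5,177],.128); h=onz(c,[316.7,55.5],.1255); print(b,h,np.linalg.norm((b-h)[:2]),np.degrees(np.arctan2(*(h-b)[[1,0]])))
for p in [(302,159),(336,159),(337,195),(303,195)]: print(onz(c,p,.128))
E
```

```text
[ 0.48510111 -0.3161477   0.128     ] [ 0.4730059 -0.2172023  0.1255   ] 0.09968192615589615 96.96933501380795
[ 0.46969369 -0.30296102  0.128     ]
[ 0.4967961  -0.30025246  0.128     ]
[ 0.50075344 -0.32939281  0.128     ]
[ 0.47321063 -0.33214207  0.128     ]
```

View pics/w2a.png

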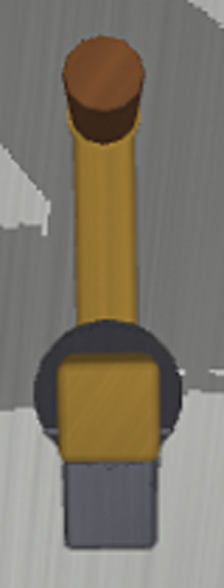

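```bash
cat >> h.py <<'E'
def go(p,q,vel=.15,n=2,tol=.0005):
    p=np.array(p,float); cmd=p.copy()
    manip.servo_line(cmd,q,vel)
    for i in range(n):
        manip.sleep(.05); e=p-np.array(manip.current_tool_pos())
        if np.linalg.norm(e)<tol: break
        cmd=cmd+e; manip.servo_line(cmd,q,.05)
    return p-np.array(manip.current_tool_pos())
def st(): print('t',round(manip.current_clock(),2),'p',np.round(manip.current_tool_pos(),4),'F',np.round(manip.current_force(),1),'M',np.round(manip.current_wrist_torque(),2),'gap',round(manip.current_finger_gap(),4))
E
python3 - <<'E'
from h import *
q=quat(np.radians(6.6))
manip.move_pose([.4852,-.316,.20],q)
print(go([.4852,-.316,.0885],q,.2)); st()
effector.close(45); st()
r=R.from_quat(manip.current_tcp_rot()).as_matrix(); print(r.round(4))
manip.servo_line([.4852,-.316,.31],q,.2); st()
c=grab('wrist','w3')
E
```

```text
[1.02513187e-04 9.33808550e-05 5.03204280e-04]
t 5.74 p [ 0.4851 -0.3161  0.088 ] F [ 0.1 -0.5 -0.2] M [-0.09  0.07 -0.02] gap 0.0918
t 6.72 p [ 0.4849 -0.3159  0.0877] F [-0.  -0.3 -0.1] M [-0.13 -0.01  0.03] gap 0.0297
[[ 9.934e-01  1.150e-01  1.000e-04]
 [ 1.150e-01 -9.934e-01 -0.000e+00]
 [ 1.000e-04  1.000e-04 -1.000e+00]]
t 7.98 p [ 0.4843 -0.3154  0.3083] F [-0.3  0.3 -7.6] M [-0.15  0.05  0.02] gap 0.0301
```

View pics/w3.png

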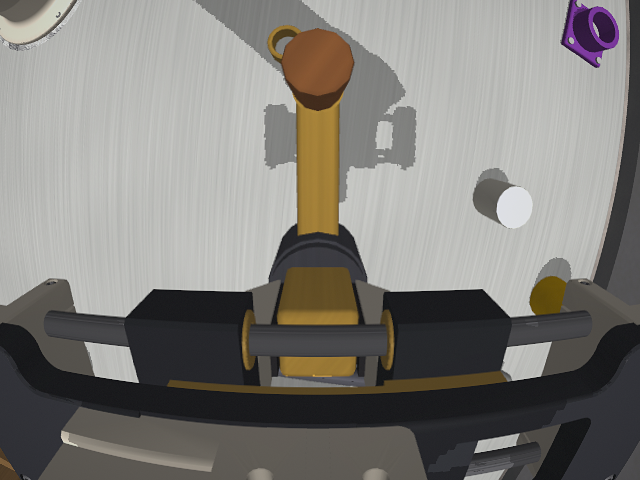

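```bash
python3 - <<'E'
from h import *
im=cv2.imread('pics/w3_raw.png')
Rr,o,c=tool2cam(); p=manip.current_tool_pos()
r=R.from_quat(manip.current_tcp_rot()).as_matrix()
h=onz(c,[317.7,62.5],p[2]-.0877+.1255); print('handle in tool',r.T@(h-p))
# arm edges fit
for uv in [(297,140),(340,140),(297,220),(339,220)]: print((r.T@(onz(c,uv,p[2]-.0877+.057)-p)).round(4))
st()
q=quat(np.radians(17.2))
manip.move_pose([.5355,.0447,.325],q); print(go([.5355,.0447,.318],q,.1)); st()
grab('top','t4',(280,190,400,280),6); grab('scene','s4',(220,130,380,290),4); grab('wrist','w4')
E
```

```text
handle in tool [-0.000756   -0.09880229 -0.0376031 ]
[-0.0111 -0.0731  0.0309]
[ 0.0104 -0.073   0.0308]
[-0.0116 -0.0319  0.0308]
[ 0.0102 -0.0318  0.0307]
t 8.03 p [ 0.4843 -0.3154  0.3081] F [ 0.1 -0.6 -6.9] M [-0.06  0.1  -0.03] gap 0.0297
[0.00024724 0.00023549 0.00025779]
t 10.25 p [0.5353 0.0445 0.3177] F [ 0.5  0.6 -6.5] M [-0.08  0.01  0.  ] gap 0.0297
```

View pics/s4.png

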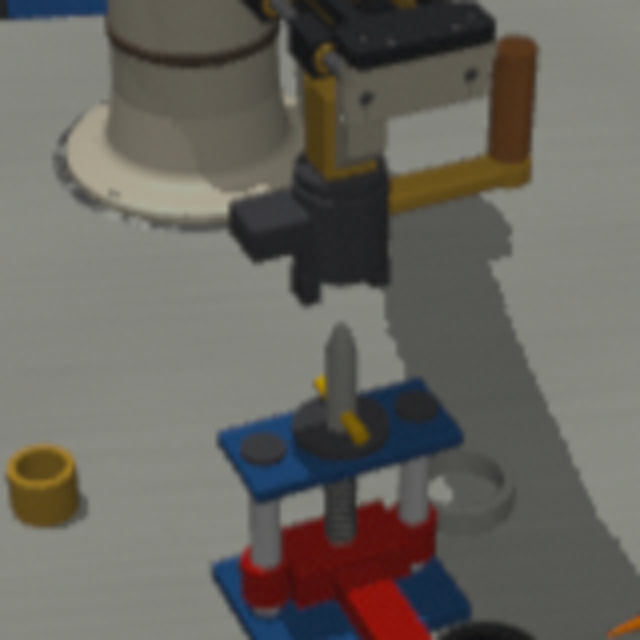

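View pics/w4.png

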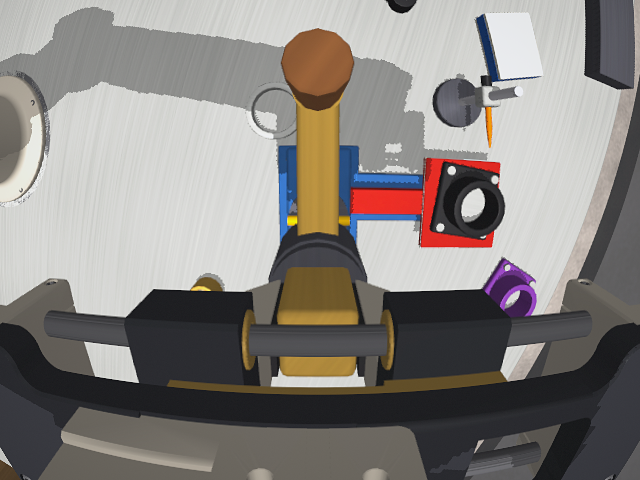

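```bash
python3 - <<'E'
from h import *
q=quat(np.radians(17.2)); r=R.from_quat(q).as_matrix()
xy=np.array([.5355,.0447])-.0006*r[:2,1]
for z in (.295,.285,.270,.255,.24,.232,.229):
    manip.servo_line([*xy,z],q,.06); st()
    f=manip.current_force()
    if abs(f[2]+7)>15 or np.hypot(f[0],f[1])>12: print('STOP');break
E
```

```text
t 10.93 p [0.5351 0.0452 0.2945] F [-0.   0.1 -6.4] M [-0.07 -0.    0.03] gap 0.0298
t 11.25 p [0.5349 0.0452 0.2844] F [-1.  -0.5 -7.1] M [-0.04  0.04 -0.05] gap 0.0298
t 11.65 p [0.5349 0.0452 0.2693] F [-0.  -0.5 -6.2] M [-0.16  0.08  0.03] gap 0.0298
t 12.05 p [0.5349 0.0452 0.2544] F [ 0.4 -0.7 -6.7] M [-0.09  0.01 -0.03] gap 0.0295
t 12.45 p [0.5348 0.0452 0.2394] F [-0.1 -0.1 -6.5] M [-0.1  -0.05  0.03] gap 0.0295
t 12.73 p [0.5349 0.0452 0.2314] F [ 0.8  0.2 -6.2] M [-0.1   0.03  0.01] gap 0.0298
t 12.98 p [0.5352 0.0453 0.2289] F [ 0.3  0.1 -7.1] M [-0.1   0.   -0.01] gap 0.0298
```

Sliding in freely with no contact forces. Lower the last few mm, then release.

```bash
python3 - <<'E'
from h import *
q=quat(np.radians(17.2)); r=R.from_quat(q).as_matrix()
xy=np.array([.5355,.0447])-.0006*r[:2,1]
for z in (.2275,.2265,.2255,.225):
    manip.servo_line([*xy,z],q,.03); st()
    f=manip.current_force()
    if f[2]>-3: break
effector.open_jaws(); st()
manip.servo_line([*xy,.33],q,.25); st()
p=manip.current_tool_pos()
grab('wrist','w5'); grab('scene','s5',(220,160,340,280),5)
E
```

```text
t 13.23 p [0.5353 0.0453 0.2275] F [ 0.1  0.8 -7.2] M [-0.07  0.01 -0.02] gap 0.0297
t 13.48 p [0.5353 0.0453 0.2264] F [-0.2 -0.5 -6.6] M [-0.07  0.03 -0.02] gap 0.0298
t 13.73 p [0.5356 0.0453 0.2258] F [-0.3 -0.  -5.9] M [-0.12 -0.02  0.01] gap 0.0298
t 13.98 p [0.5356 0.0453 0.2257] F [-1.4 -1.2  1.9] M [-0.21  0.5   0.01] gap 0.0298
t 15.07 p [0.5353 0.0453 0.225 ] F [ 0.1 -0.9  0.3] M [-0.07  0.02  0.01] gap 0.0918
t 15.64 p [0.5355 0.0453 0.3306] F [-0.4 -0.7 -0.8] M [-0.05  0.05 -0.01] gap 0.0921
```

View pics/w5.png

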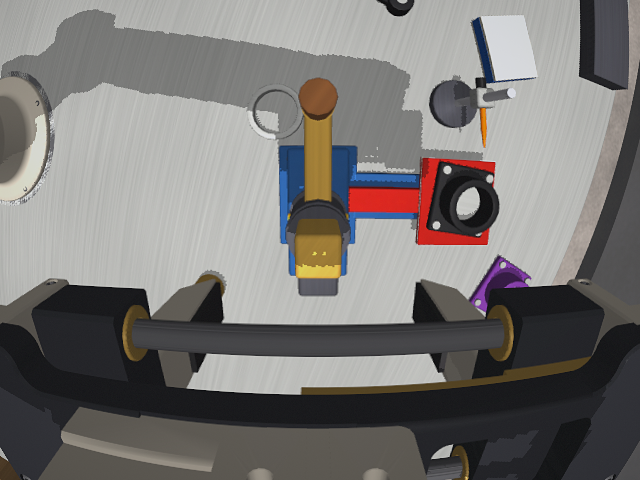

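View pics/s5.png

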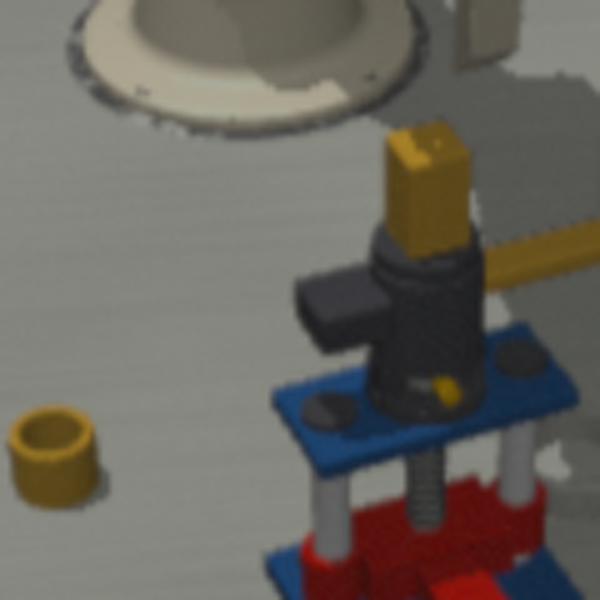

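```bash
cat >> h.py <<'E'
AX=np.array([.5355,.0447])
def hpos(deg,z=.223,r=.1003): a=np.radians(deg); return np.array([AX[0]+r*np.cos(a),AX[1]+r*np.sin(a),z])
E
python3 - <<'E'
from h import *
c=cal('wrist')
h=onz(c,[318.3,96.5],.138+.1255); d=h[:2]-AX; print(h,np.linalg.norm(d),np.degrees(np.arctan2(d[1],d[0])))
q=quat(np.radians(17.2))
manip.servo_line(hpos(107.2,.33),q,.25)
print(go(hpos(107.2),q,.25,n=1)); st()
effector.close(30); st()
for a in (95,83):
    manip.servo_line(hpos(a),q,.12); st()
E
```

```text
[0.50468632 0.13961823 0.2635    ] 0.09979456018101061 107.985192003383
[ 0.00072708 -0.00067731  0.00016414]
t 17.17 p [0.5051 0.1412 0.2228] F [-0.  -0.8 -0.2] M [-0.04  0.    0.06] gap 0.0919
t 18.23 p [0.5045 0.141  0.2216] F [-0.  -0.1 -0.2] M [-0.05  0.06  0.03] gap 0.0234
t 18.57 p [0.5264 0.1448 0.2224] F [-1.1  0.8 -2. ] M [0.17 0.07 0.03] gap 0.0238
t 18.9 p [0.5472 0.1441 0.2226] F [-1.   0.4 -3.3] M [0.14 0.03 0.  ] gap 0.0235
```

```bash
python3 - <<'E'
from h import *
q=quat(np.radians(17.2)); log=[];fm=0
def F():
    return np.linalg.norm(manip.current_force()),np.linalg.norm(manip.current_wrist_torque())
a=83
while a>-435:
    a=max(a-20,-435)
    manip.servo_line(hpos(a),q,.2); f=manip.current_force(); 
    log.append((a,*np.round(f,1),round(manip.current_tool_pos()[2],4)))
    if np.linalg.norm(f)>40: print('STOP');break
print(*log,sep='\n'); st()
grab('wrist','w6'); grab('scene','s6',(260,200,460,350),4)
E
```

```text
(63, np.float64(0.1), np.float64(2.3), np.float64(-2.0), np.float64(0.2229))
(43, np.float64(1.0), np.float64(0.9), np.float64(-2.5), np.float64(0.2232))
(23, np.float64(0.9), np.float64(0.5), np.float64(-3.5), np.float64(0.223))
(3, np.float64(-0.1), np.float64(0.4), np.float64(-3.9), np.float64(0.2227))
(-17, np.float64(-0.2), np.float64(0.5), np.float64(-4.6), np.float64(0.2226))
(-37, np.float64(0.4), np.float64(0.3), np.float64(-4.2), np.float64(0.2229))
(-57, np.float64(0.2), np.float64(-0.5), np.float64(-4.2), np.float64(0.2231))
(-77, np.float64(-0.1), np.float64(0.1), np.float64(-4.3), np.float64(0.2233))
(-97, np.float64(0.4), np.float64(-0.2), np.float64(-3.8), np.float64(0.2232))
(-117, np.float64(0.4), np.float64(-0.4), np.float64(-3.6), np.float64(0.2233))
(-137, np.float64(0.8), np.float64(-0.7), np.float64(-4.3), np.float64(0.2232))
(-157, np.float64(0.6), np.float64(-0.0), np.float64(-4.3), np.float64(0.223))
(-177, np.float64(-0.2), np.float64(-0.5), np.float64(-3.3), np.float64(0.2229))
(-197, np.float64(-1.4), np.float64(0.1), np.float64(-2.8), np.float64(0.2228))
[... 342 characters left out ...]
.float64(0.5), np.float64(-4.2), np.float64(0.2229))
(-317, np.float64(0.1), np.float64(-0.3), np.float64(-3.4), np.float64(0.2228))
(-337, np.float64(-1.1), np.float64(0.5), np.float64(-3.9), np.float64(0.2226))
(-357, np.float64(-1.4), np.float64(0.2), np.float64(-4.8), np.float64(0.2227))
(-377, np.float64(-0.8), np.float64(0.8), np.float64(-5.6), np.float64(0.223))
(-397, np.float64(1.1), np.float64(-0.6), np.float64(-5.0), np.float64(0.2232))
(-417, np.float64(-0.2), np.float64(-0.0), np.float64(-4.1), np.float64(0.2233))
(-435, np.float64(-0.2), np.float64(1.1), np.float64(-3.6), np.float64(0.2233))
t 27.33 p [ 0.5617 -0.0515  0.2233] F [-0.2  1.1 -3.6] M [-0.21 -0.    0.  ] gap 0.0233
```

View pics/w6.png

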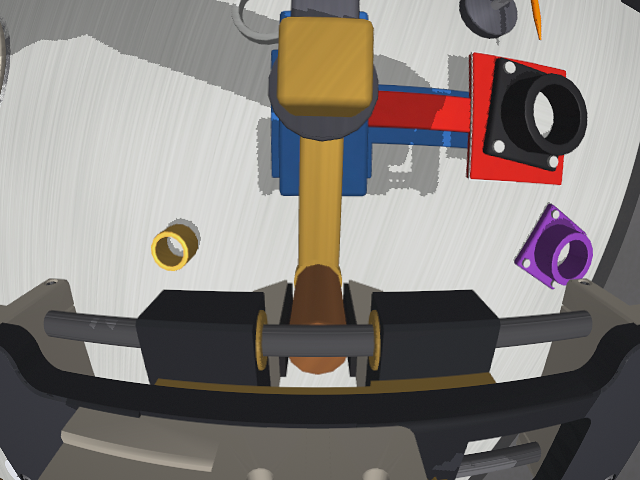

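View pics/s6.png

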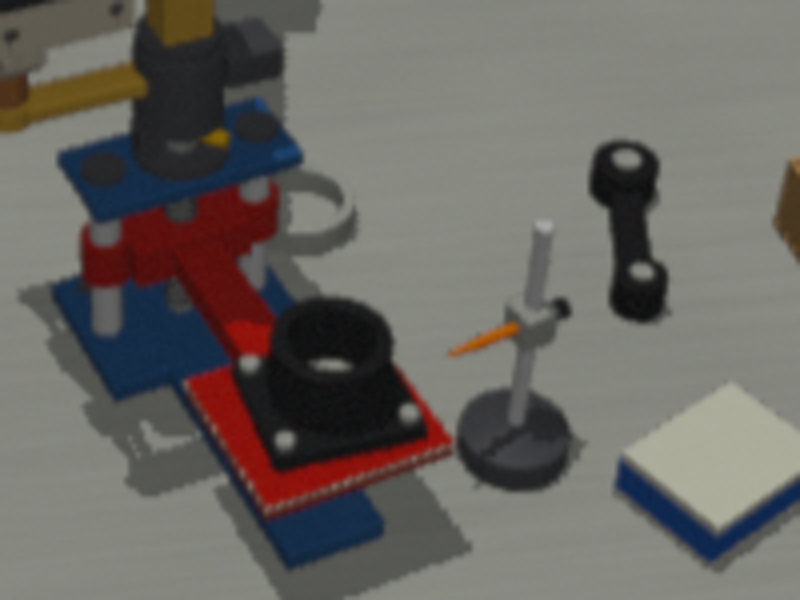

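```bash
cat >> h.py <<'E'
YJ=np.radians(17.2); EX=np.array([np.cos(YJ),np.sin(YJ)]); EY=np.array([-EX[1],EX[0]])
def corner(sx,sy,z): return np.r_[AX+EX*(.175+.05*sx)+EY*.055*sy,z]
def zfit(c,obs): # obs: list (sx,sy,uv): solve z and common xy shift
    f=lambda p: np.concatenate([proj(c,corner(sx,sy,p[2])+[p[0],p[1],0])[0]-uv for sx,sy,uv in obs]+[p[:2]/.002*1.0])
    r=least_squares(f,[0,0,.06]); return r.x,np.abs(r.fun).max()
E
python3 - <<'E'
from h import *
s=cal('scene')
S2=lambda x,y:np.array([x/4+260,y/4+200])
for z in (.052,.085): print([((proj(s,corner(a,b,z))[0]-[260,200])*4).round() for a,b in ((-1,-1),(1,-1),(1,1),(-1,1))])
for o in [[(188,425),(265,550),(445,490)],[(185,382),(268,508),(452,447)]]:
    print(zfit(s,[(a,b,S2(*uv)) for (a,b),uv in zip(((-1,-1),(1,-1),(1,1)),o)]))
E
```

```text
[array([182., 421.]), array([264., 550.]), array([451., 482.]), array([360., 361.])]
[array([182., 377.]), array([266., 506.]), array([456., 439.]), array([364., 318.])]
(array([-0.00051088,  0.00031055,  0.04800877]), np.float64(1.332704668170038))
(array([-0.00030722,  0.00024471,  0.08082797]), np.float64(0.8991907010325804))
```

```bash
python3 - <<'E'
from h import *
q=quat(np.radians(17.2)); fm=0
a=-435
while a>-590:
    a=max(a-20,-590); manip.servo_line(hpos(a),q,.2); f=np.linalg.norm(manip.current_force()); fm=max(f,fm)
    if f>40: print('STOP');break
print(fm); st()
grab('scene','s7',(320,250,400,330),8)
effector.open_jaws(); manip.servo_line(hpos(a,.30),q,.25); st()
# plan view poses
P=np.array([.689,.168,.1])
for (x,y,z,yaw) in [(.62,.10,.30,17.2),(.75,.10,.30,17.2),(.69,.06,.28,17.2),(.60,.2,.3,-60),(.66,.22,.33,-100),(.62,.1,.30,-30),(.75,.10,.3,60)]:
    qq=quat(np.radians(yaw)); j=manip.solve_ik([x,y,z],qq); c=vcam([x,y,z],qq)
    print((x,y,z,yaw),j is not None,proj(c,[P,corner(-1,1,.096),corner(1,1,.096)]).round().tolist(),c['eye'].round(3))
E
```

```text
4.475990906519739
t 29.99 p [0.4711 0.1213 0.2229] F [-2.4  1.5 -0.6] M [ 0.71  0.78 -0.07] gap 0.0235
t 31.68 p [0.4715 0.1216 0.3009] F [-0.9 -0.6 -0.4] M [-0.1   0.05 -0.01] gap 0.0916
(0.62, 0.1, 0.3, 17.2) True [[407.0, 170.0], [347.0, 186.0], [444.0, 188.0]] [0.597 0.171 0.457]
(0.75, 0.1, 0.3, 17.2) True [[278.0, 129.0], [221.0, 149.0], [322.0, 146.0]] [0.727 0.171 0.457]
(0.69, 0.06, 0.28, 17.2) True [[353.0, 106.0], [289.0, 125.0], [398.0, 126.0]] [0.667 0.131 0.437]
(0.6, 0.2, 0.3, -60) True [[393.0, 152.0], [395.0, 212.0], [419.0, 116.0]] [0.664 0.238 0.457]
(0.66, 0.22, 0.33, -100) True [[363.0, 173.0], [399.0, 213.0], [359.0, 130.0]] [0.734 0.208 0.487]
(0.62, 0.1, 0.3, -30) True [[346.0, 118.0], [318.0, 174.0], [388.0, 100.0]] [0.657 0.165 0.457]
(0.75, 0.1, 0.3, 60) True [[348.0, 125.0], [291.0, 97.0], [367.0, 167.0]] [0.685 0.137 0.457]
```

View pics/s7.png

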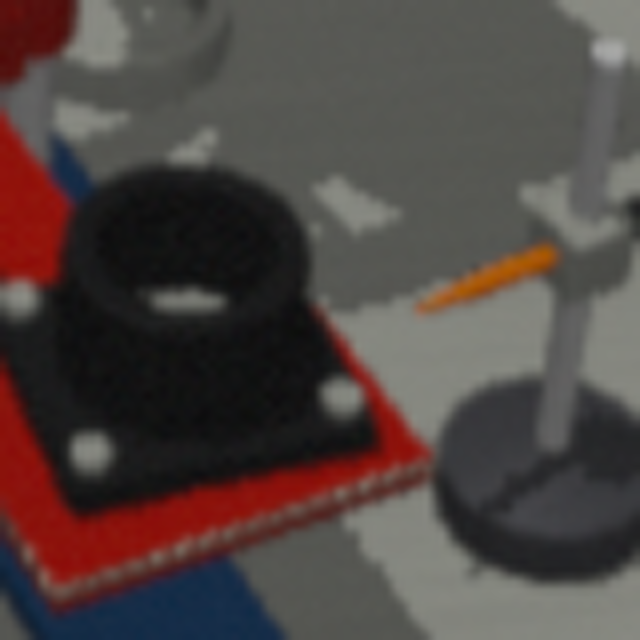

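```bash
python3 - <<'E'
from h import *
P=np.array([.689,.168,.1])
Rr,o,_=tool2cam()
best=[]
for pitch in (25,35,45,55):
  for az in (-60,-40,-20,0,20,40):
    a,p=np.radians(az),np.radians(pitch)
    z=np.array([np.cos(p)*np.cos(a),np.cos(p)*np.sin(a),-np.sin(p)])
    y=np.array([-np.sin(p)*np.cos(a),-np.sin(p)*np.sin(a),-np.cos(p)]); x=np.cross(y,z)
    Rt=np.c_[x,y,z]; q=R.from_matrix(Rt).as_quat()
    for v in (110,170):
      for D in (.25,.32,.4):
        th=(v-241)/372.; dc=np.array([0,np.sin(th),np.cos(th)]); E=P-D*(Rt@Rr@dc); T=E-Rt@o
        if T[2]<.20: continue
        j=manip.solve_ik(T,q)
        if j is None: continue
        print(pitch,az,v,D,'T',T.round(3),'eye',E.round(3),'j',np.round(j,2),'elev',round(np.degrees(np.arcsin((E-P)[2]/D))))
E
```

```text
35 -60 170 0.4 T [0.578 0.358 0.207] eye [0.536 0.433 0.358] j [-0.51  1.   -0.87  1.36  1.32  1.94  2.18] elev 40
35 -40 170 0.4 T [0.52  0.308 0.207] eye [0.455 0.364 0.358] j [-0.32  0.89 -1.09  1.84  1.46  1.84  2.13] elev 40
35 -20 170 0.4 T [0.482 0.242 0.207] eye [0.402 0.272 0.358] j [-0.19  0.59 -1.08  2.27  1.54  1.48  2.16] elev 40
45 -60 170 0.4 T [0.589 0.339 0.243] eye [0.561 0.39  0.407] j [-0.32  0.96 -1.09  1.39  1.32  1.93  2.24] elev 50
45 -40 170 0.4 T [0.537 0.294 0.243] eye [0.493 0.332 0.407] j [-0.1   0.86 -1.3   1.81  1.42  1.81  2.29] elev 50
45 -20 170 0.4 T [0.503 0.235 0.243] eye [0.448 0.255 0.407] j [ 0.13  0.49 -1.29  2.18  1.38  1.31  2.47] elev 50
45 40 170 0.4 T [0.538 0.04  0.243] eye [0.493 0.003 0.407] j [ 0.25  0.09  0.03  2.31 -1.27  0.66  0.44] elev 50
55 -60 110 0.4 T [0.577 0.361 0.239] eye [0.563 0.386 0.411] j [-0.21  1.03 -1.31  1.39  1.35  1.94  2.22] elev 51
55 -60 170 0.32 T [0.623 0.28  0.206] eye [0.609 0.306 0.378] j [-0.05  1.05 -1.31  1.48  1.4   1.86  2.28] elev 60
55 -60 170 0.4 T [0.603 0.315 0.276] eye [0.589 0.34  0.447] j [-
[... 1067 characters left out ...]
-2.05] elev 60
55 20 110 0.4 T [0.48  0.091 0.239] eye [0.452 0.082 0.411] j [ 0.09 -0.14 -0.24  2.42 -0.54  0.29 -0.89] elev 51
55 20 170 0.32 T [0.567 0.123 0.206] eye [0.54  0.113 0.378] j [-0.86  0.12  0.69  2.31 -0.89  0.21 -0.58] elev 60
55 20 170 0.4 T [0.53  0.109 0.276] eye [0.502 0.1   0.447] j [ 0.09 -0.09 -0.27  2.28 -0.35  0.36 -1.12] elev 60
55 40 110 0.4 T [0.519 0.024 0.239] eye [0.496 0.006 0.411] j [ 0.24  0.05 -0.01  2.25 -0.88  0.64  0.03] elev 51
55 40 170 0.32 T [0.59  0.084 0.206] eye [0.567 0.066 0.378] j [ 0.23  0.21 -0.19  2.16 -0.9   0.47 -0.07] elev 60
55 40 170 0.4 T [0.559 0.058 0.276] eye [0.537 0.04  0.447] j [ 0.2   0.05 -0.08  2.15 -0.77  0.64 -0.19] elev 60
```

```bash
python3 - <<'E'
from h import *
def snap(n):
    manip.sleep(.1); c=grab('wrist',n); np.save(n+'.npy',c,allow_pickle=True); st(); print(proj(c,[[.689,.168,.1],corner(-1,1,.096),corner(1,1,.096)]).round())
snap('A')
q=quat(np.radians(-73))
manip.move_pose([.60,.12,.36],q)
manip.move_pose([.63,.38,.22],q); snap('B')
manip.servo_line([.63,.2,.33],q,.4); manip.servo_line([.63,-.07,.24],q,.4); snap('C')
for n in 'ABC':
    im=cv2.imread(f'pics/{n}_raw.png'); c=np.load(n+'.npy',allow_pickle=True).item()
    u,v=proj(c,[[.685,.15,.098]])[0].astype(int); x0=max(u-65,0);y0=max(v-60,0); x0=min(x0,510); print(n,x0,y0)
    cv2.imwrite(f'pics/{n}c.png',cv2.resize(im[y0:y0+120,x0:x0+130],None,fx=5,fy=5,interpolation=cv2.INTER_CUBIC))
E
```

```text
t 31.82 p [0.4701 0.1212 0.2988] F [ 0.  -0.4 -0.9] M [-0.03  0.07 -0.01] gap 0.0915
[[521. 234.]
 [472. 249.]
 [546. 248.]]
t 34.46 p [0.6318 0.3778 0.2218] F [ 0.4 -0.4 -0.3] M [-0.09  0.16 -0.01] gap 0.0918
[[556. 241.]
 [557. 296.]
 [573. 195.]]
t 36.14 p [ 0.6305 -0.0665  0.2403] F [-0.2 -0.1 -0.3] M [-0.08  0.21  0.04] gap 0.0919
[[ 88.  95.]
 [107. 156.]
 [106.  48.]]
A 446 187
B 500 189
C 37 42
```

View pics/Ac.png

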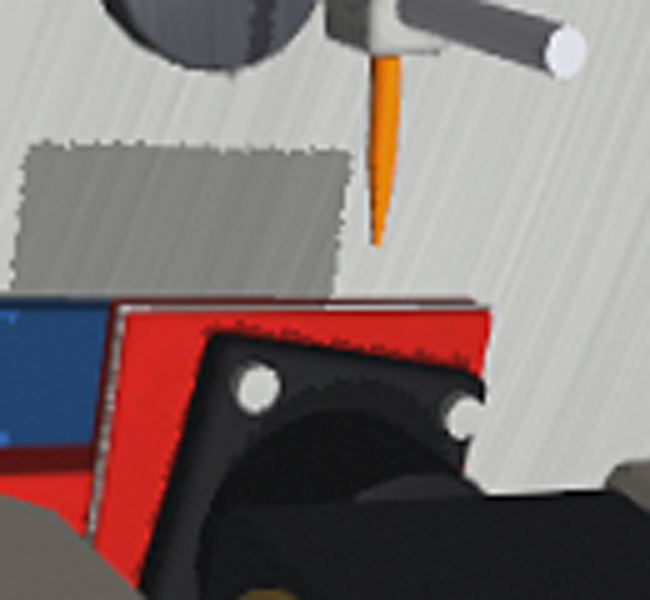

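View pics/Bc.png

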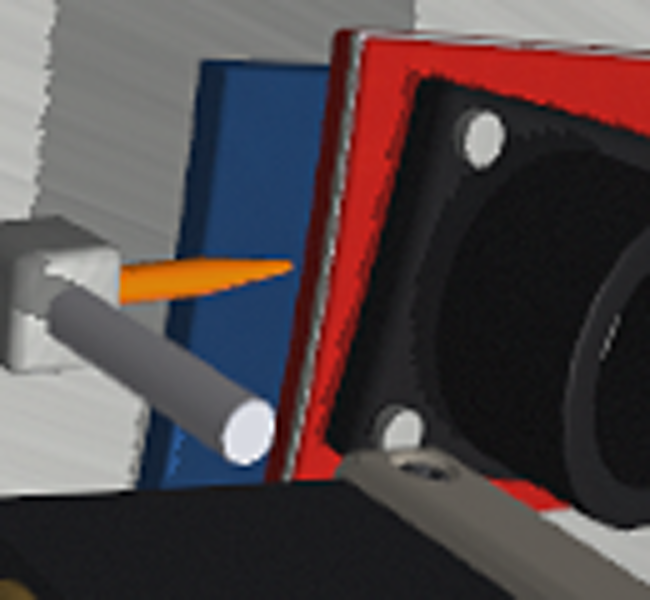

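View pics/Cc.png

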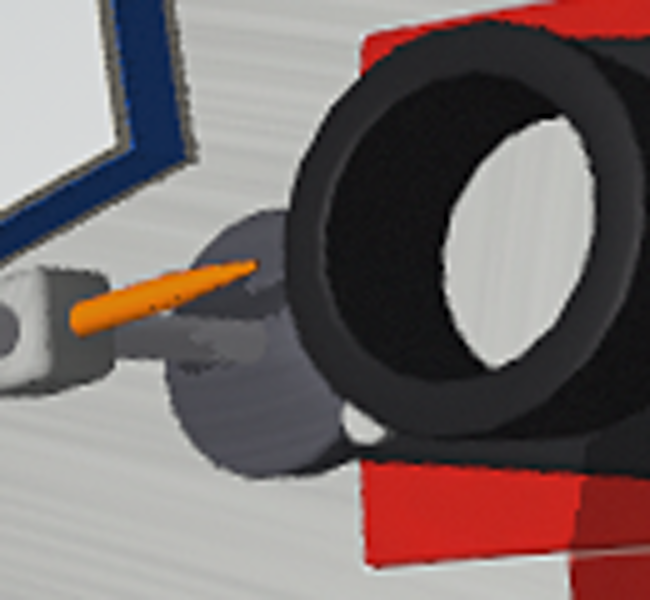

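```bash
python3 - <<'E'
from h import *
C={n:np.load(n+'.npy',allow_pickle=True).item() for n in 'ABC'}
O={'A':(446,187),'B':(500,189),'C':(37,42)}
px=lambda n,x,y:np.array([O[n][0]+(x+.5)/5-.5,O[n][1]+(y+.5)/5-.5])
s=cal('scene')
pts={'tip':dict(A=(378,246),B=(294,265),C=(258,265)),'c++':dict(A=(491,308),B=(360,36),C=(362,37)),'c-+':dict(A=(122,307),C=(368,568))}
for k,d in pts.items():
    obs=[(C[n],px(n,*v)) for n,v in d.items()]
    X=tri(obs); print(k,X.round(4),'res',[(proj(c,X)[0]-uv).round(1).tolist() for c,uv in obs])
    if len(obs)>2:
        print('  AB',tri(obs[:2]).round(4),'AC',tri([obs[0],obs[2]]).round(4),'BC',tri(obs[1:]).round(4))
print(corner(1,1,.095),corner(-1,1,.095))
# scene: s7 crop 8x from (320,250)
S=lambda x,y:np.array([320+(x+.5)/8-.5,250+(y+.5)/8-.5])
print('scene corner z',zfit(s,[(1,1,S(430,458)),(1,-1,S(52,585))]))
for z in (.095,.097,.099,.101,.103): print(z,onz(s,S(416,309),z).round(4))
E
```

```text
tip [0.6893 0.1663 0.1017] res [[0.0, 0.2], [-0.2, -0.1], [-0.1, 0.1]]
  AB [0.6891 0.1664 0.1019] AC [0.6894 0.1665 0.1013] BC [0.6893 0.1661 0.1017]
c++ [0.7337 0.1624 0.0925] res [[0.1, -0.2], [0.2, -0.2], [0.1, 0.3]]
  AB [0.7336 0.1622 0.0923] AC [0.7338 0.1623 0.0927] BC [0.7337 0.1626 0.0925]
c-+ [0.6388 0.1335 0.0915] res [[0.2, -0.1], [0.2, 0.2]]
[0.73417369 0.16377462 0.095     ] [0.63864585 0.13420382 0.095     ]
scene corner z (array([-0.00038702, -0.00105276,  0.09449845]), np.float64(0.5337633132667747))
0.095 [0.6811 0.1702 0.095 ]
0.097 [0.6831 0.1696 0.097 ]
0.099 [0.6851 0.1689 0.099 ]
0.101 [0.6871 0.1683 0.101 ]
0.103 [0.6891 0.1676 0.103 ]
```

```bash
python3 - <<'E'
from h import *
C={n:np.load(n+'.npy',allow_pickle=True).item() for n in 'ABC'}
out=[]
B={'A':(460,235,560,275),'B':(545,185,600,245),'C':(95,40,175,165)}
for n,b in B.items():
    im=cv2.imread(f'pics/{n}_raw.png'); x0,y0,x1,y1=b; k={'A':8,'B':9,'C':4.5}[n]
    im=cv2.resize(im[y0:y1,x0:x1],None,fx=k,fy=k,interpolation=cv2.INTER_NEAREST)
    for z,col in ((.0955,(0,255,0)),(.092,(255,255,0))):
        for zz in (z,z-.012):
            cs=[(-1,-1),(1,-1),(1,1),(-1,1)]
            for i in range(4):
                P=[corner(*cs[i],zz)*(1-t)+corner(*cs[(i+1)%4],zz)*t for t in np.linspace(0,1,20)]
                uv=((proj(C[n],P)-[x0,y0]+.5)*k).astype(int)
                cv2.polylines(im,[uv.reshape(-1,1,2)],False,col,1)
    cv2.imwrite(f'pics/{n}o.png',im); print(im.shape)
E
```

```text
(320, 800, 3)
(540, 495, 3)
(562, 360, 3)
```

View pics/Ao.png

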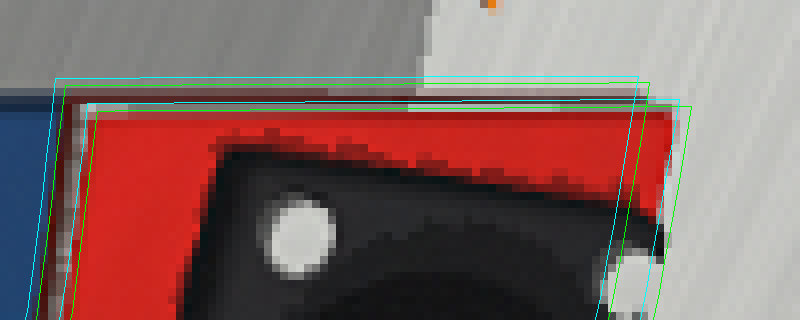

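View pics/Bo.png

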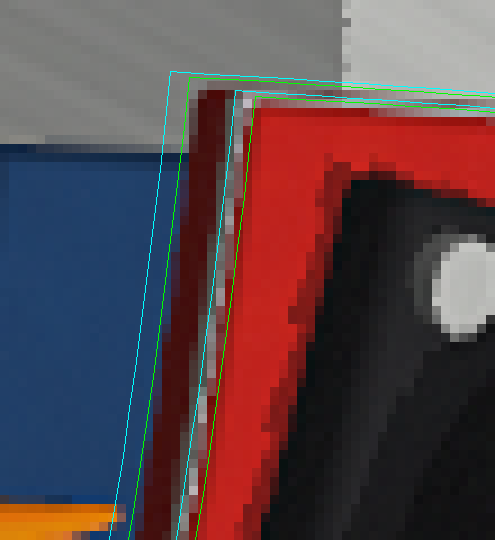

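View pics/Co.png

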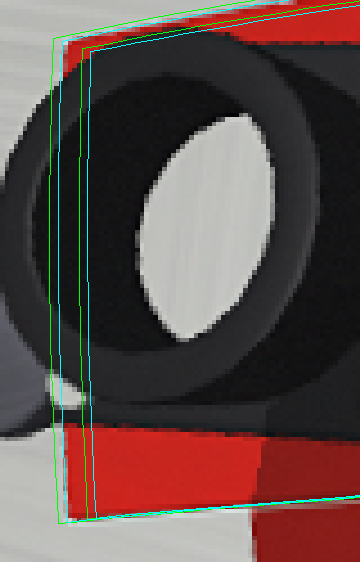

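```bash
python3 - <<'E'
from h import *
s=cal('scene')
# initial pin ends in scene for bias: crop s2 (157,100),(207,160)
for uv in [(157,100),(205,155)]:
    X=onz(s,np.array([260+uv[0]/4,200+uv[1]/4]),.1475); d=X[:2]-AX; print('init',d,np.hypot(*d),np.degrees(np.arctan2(d[1],d[0])))
im=cv2.imread('pics/s6_raw.png'); im7=cv2.imread('pics/s7_raw.png')
cv2.imwrite('pics/pin.png',np.hstack([cv2.resize(i[200:260,280:340],None,fx=6.5,fy=6.5,interpolation=cv2.INTER_CUBIC) for i in (im,im7)]))
for th in (0,15,30,45,60,75,90,105,120,135): 
    print(th,[((proj(s,np.r_[AX+.028*np.array([np.cos(a),np.sin(a)]),.1475])[0]-[280,200])*6.5).round() for a in np.radians([th,th+180])])
E
```

```text
init [-0.02740518 -0.00909848] 0.02887605516489751 -161.63390475922094
init [0.02632116 0.01126964] 0.02863229537610205 23.17861690759233
0 [array([171., 258.]), array([150., 160.])]
15 [array([192., 254.]), array([130., 163.])]
30 [array([210., 248.]), array([112., 169.])]
45 [array([225., 238.]), array([ 98., 178.])]
60 [array([235., 227.]), array([ 87., 189.])]
75 [array([240., 214.]), array([ 81., 201.])]
90 [array([240., 201.]), array([ 81., 214.])]
105 [array([234., 189.]), array([ 86., 226.])]
120 [array([224., 178.]), array([ 96., 238.])]
135 [array([209., 169.]), array([111., 247.])]
```

View pics/pin.png

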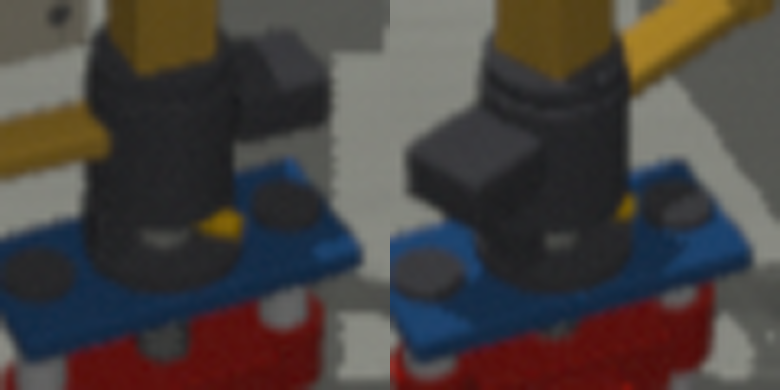

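```bash
python3 - <<'E'
import cv2,numpy as np
def cr(f,x0,y0,x1,y1,k,o): cv2.imwrite(f'pics/{o}.png',cv2.resize(cv2.imread(f'pics/{f}_raw.png')[y0:y1,x0:x1],None,fx=k,fy=k,interpolation=cv2.INTER_CUBIC))
cr('w1',390,70,480,215,4,'z1')
cr('w5',405,95,505,255,3.7,'z5')
cr('s7',320,280,400,340,10,'z7')
im=cv2.imread('pics/scene0.png')[270:345,300:380]; cv2.imwrite('pics/z0.png',cv2.resize(im,None,fx=8,fy=8,interpolation=cv2.INTER_CUBIC))
E
```

```text
(no output)
```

View pics/z1.png

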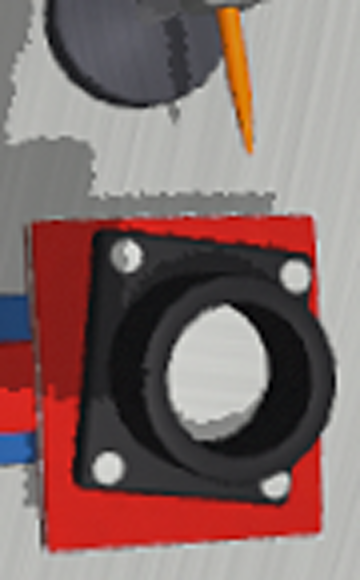

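View pics/z5.png

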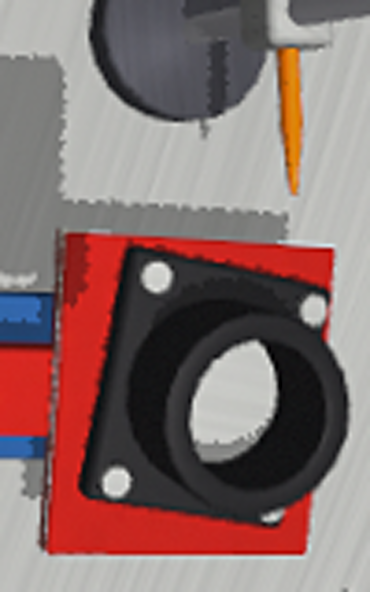

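View pics/z7.png

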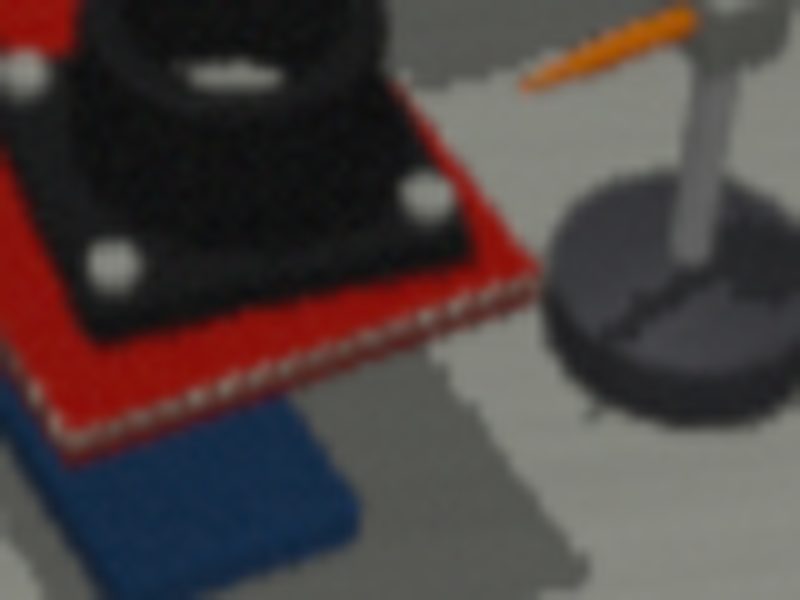

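View pics/z0.png

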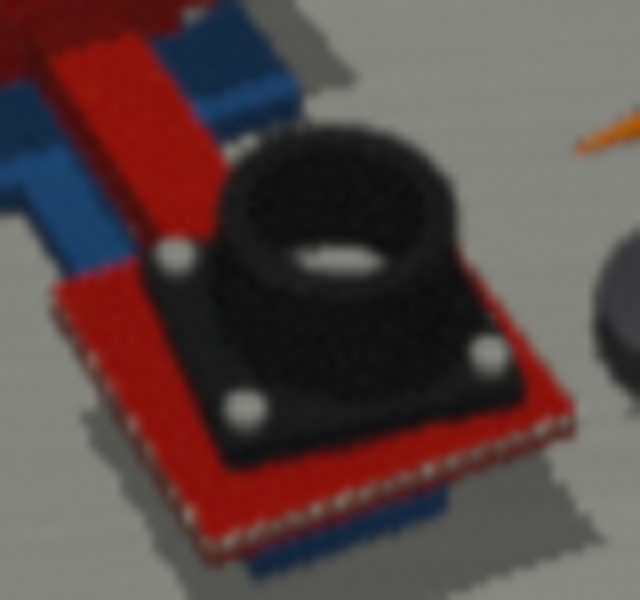

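```bash
cat > ba.py <<'E'
from h import *
import sys
cams={'A':np.load('A.npy',allow_pickle=True).item(),'B':np.load('B.npy',allow_pickle=True).item(),'C':np.load('C.npy',allow_pickle=True).item(),'w1':np.load('w1.npy',allow_pickle=True).item()}
s=cal('scene');t=cal('top')
# w5 pose: TCP and rot of that moment
c5=vcam([.5355,.0453,.3306],quat(np.radians(17.2))); cams['w5']=c5
for k in ('z7','z0','s6'): cams[k]=s
cams['t']=t
O={'A':(446,187,5),'B':(500,189,5),'C':(37,42,5),'w1':(390,70,4),'w5':(405,95,3.7),'z7':(320,280,10),'z0':(300,270,8),'s6':(260,200,4),'t':(240,165,7)}
stage={'A':'f','B':'f','C':'f','z7':'f','s6':'m','w1':'i','w5':'i','z0':'i','t':'i'}
ob={'w1':{(-1,1):(33,221),(1,1):(313,215),(1,-1):(322,531),(-1,-1):(48,550),'tip':(251,154)},
'w5':{(-1,1):(65,233),(1,1):(334,247),(1,-1):(306,552),(-1,-1):(50,552),'tip':(295,194)},
'A':{(-1,1):(122,310),(1,1):(490,310),'tip':(378,246)},'B':{(1,1):(360,38),'tip':(294,265)},
'C':{(1,1):(362,37),(-1,1):(368,568),'tip':(258,265)},
'z7':{(1,1):(540,268),(1,-1):(60,435),'tip':(520,88)},
'z0':{(-1,-1):(55,285),(1,-1):(210,548),(1,1):(577,412),'tip':(577,150)},
's6':{(-1,-1):(185,382),(1,-1):(268,508),(1,1):(452,447),'tip':(448,353)},
't':{(1,1):(340,130),(1,-1):(612,52),(-1,-1):(683,297),(-1,1):(403,378),'tip':(304,231)}}
extra={'w1':[((0,0,.138),(260+182/4.5,115+300/4.5)),((0,0,.206),(260+166/4.5,115+345/4.5)),((0,.0475,.136),(260+163/4.5,115+98/4.5)),((0,-.0475,.136),(260+202/4.5,115+495/4.5))]}
obs=[]
for v,d in ob.items():
    x0,y0,k=O[v]
    for p,(x,y) in d.items(): obs.append((v,p,np.array([x0+(x+.5)/k-.5,y0+(y+.5)/k-.5])))
def corr(c,p,body):
    c=dict(c); dR=R.from_rotvec(p[3:]).as_matrix()
    c['eye']=c['eye']+(c['R']@p[:3] if body else p[:3]); c['R']=c['R']@dR; return c
def res(x,fixz=None,full=False):
    jx,jy,yaw=x[:3]; he,sc,tp=x[3:9],x[9:15],x[15:21]; tip=x[21:24]; zf=x[24]; zm=zf-155/360*.024; lens=x[25]
    ex=np.array([np.cos(yaw),np.sin(yaw)]);ey=np.array([-ex[1],ex[0]])
    cc={}
    for v,c in cams.items():
        cc[v]=corr(c,sc,False) if c is s else corr(c,tp,False) if c is t else corr(c,he,True)
    J=lambda a,b,z:np.r_[jx+ex[0]*a+ey[0]*b,jy+ex[1]*a+ey[1]*b,z]
    r=[];lab=[]
    for v,p,uv in obs:
        z={'i':.052,'m':zm,'f':zf}[stage[v]]
        X=tip if p=='tip' else J(.175+.05*p[0],.055*p[1],z)
        e=(proj(cc[v],X)[0]-uv)/.5; r+=list(e); lab.append((v,p,e*.5))
    for P,uv in extra['w1']: r+=list((proj(cc['w1'],J(*P))[0]-uv)/.6)
    for h in (he,sc,tp): r+=list(h[:3]/.002)+list(h[3:]/.004)
    if fixz: r.append((zf-fixz[0])/fixz[1])
    r.append(lens)
    return lab if full else np.array(r)
if __name__=='__main__':
  x0=np.r_[.5355,.0447,np.radians(17.2),np.zeros(18),.689,.167,.101,.0945,0]
  for fz in (None,(.0955,.0005)):
    o=least_squares(res,x0,args=(fz,),loss='soft_l1'); cov=np.linalg.inv(o.jac.T@o.jac+1e-12*np.eye(len(x0)))
    print('jack',o.x[:2].round(4),np.degrees(o.x[2]).round(2),'he',o.x[3:9].round(4),'tip',o.x[21:24].round(4),'zf',o.x[24].round(4),'sd tipz',np.sqrt(cov[23,23]).round(5),'sd zf',np.sqrt(cov[24,24]).round(5),'cost',o.cost, 'diff',o.x[23]-o.x[24])
  for l in res(o.x,None,True): print(l[0],l[1],l[2].round(2))
E
python3 ba.py
```

```text
jack [0.5352 0.0443] 17.03 he [-0.0003 -0.0004 -0.0027 -0.0025  0.0002 -0.0015] tip [0.6894 0.1669 0.1041] zf 0.0948 sd tipz 0.00088 sd zf 0.00087 cost 28.933773378101815 diff 0.009303198839251292
jack [0.5353 0.0442] 17.05 he [-0.0001 -0.0002 -0.0031 -0.0024 -0.0002 -0.0016] tip [0.6894 0.1669 0.1044] zf 0.0953 sd tipz 0.00072 sd zf 0.00046 cost 29.18418474115605 diff 0.009134661183591089
w1 (-1, 1) [-0.82 -0.16]
w1 (1, 1) [ 0.74 -0.26]
w1 (1, -1) [0.34 0.87]
w1 (-1, -1) [-0.27  0.8 ]
w1 tip [0.44 0.05]
w5 (-1, 1) [-0.86 -1.32]
w5 (1, 1) [-0.02 -0.49]
w5 (1, -1) [-0.4   0.28]
w5 (-1, -1) [-1.96  0.21]
w5 tip [-0.34 -0.11]
A (-1, 1) [ 0.36 -0.09]
A (1, 1) [ 0.66 -0.34]
A tip [0.23 0.2 ]
B (1, 1) [ 0.16 -0.44]
B tip [-0.69  0.3 ]
C (1, 1) [ 0.34 -0.29]
C (-1, 1) [0.05 0.58]
C tip [-0.17 -0.11]
z7 (1, 1) [0.56 0.35]
z7 (1, -1) [0.73 0.27]
z7 tip [-0.06 -0.1 ]
z0 (-1, -1) [-1.07  0.27]
z0 (1, -1) [-0.15 -0.33]
z0 (1, 1) [ 0.65 -0.03]
z0 tip [-0.2  -0.06]
s6 (-1, -1) [-0.45 -0.49]
s6 (1, -1) [-0.5  0.2]
s6 (1, 1) [ 1.06 -1.19]
s6 tip [-0.14  0.38]
t (1, 1) [-1.05 -0.07]
t (1, -1) [-0.23 -0.37]
t (-1, -1) [0.11 0.55]
t (-1, 1) [0.3  0.48]
t tip [ 0.47 -0.41]
```

```bash
sed -i 's/J(.175+.05\*p\[0\],.055\*p\[1\],z)/J(.175+(.05-.0005*lens)*p[0],(.055-.0005*lens)*p[1],z)/' ba.py; sed -i "s/'cost',o.cost/'cost',o.cost,'inset',o.x[25]*.5/" ba.py; python3 ba.py
```

```text
jack [0.5353 0.0445] 17.03 he [-0.0005 -0.0004 -0.0014 -0.0015  0.0012 -0.0003] tip [0.6894 0.1668 0.1033] zf 0.0937 sd tipz 0.00088 sd zf 0.00085 cost 18.79982710719015 inset 0.7234082398734312 diff 0.009624426322966284
jack [0.5354 0.0444] 17.06 he [-0.0001 -0.     -0.0023 -0.0013  0.0002 -0.0007] tip [0.6894 0.1668 0.1041] zf 0.0949 sd tipz 0.00081 sd zf 0.00067 cost 20.346851519268494 inset 0.6732552504034184 diff 0.009224749280500322
w1 (-1, 1) [-0.3   0.19]
w1 (1, 1) [0.37 0.03]
w1 (1, -1) [0.06 0.32]
w1 (-1, -1) [0.29 0.26]
w1 tip [0.28 0.05]
w5 (-1, 1) [-0.27 -0.88]
w5 (1, 1) [-0.35 -0.2 ]
w5 (1, -1) [-0.53 -0.27]
w5 (-1, -1) [-1.24 -0.28]
w5 tip [-0.42 -0.13]
A (-1, 1) [1.  0.3]
A (1, 1) [ 0.31 -0.07]
A tip [0.29 0.2 ]
B (1, 1) [ 0.52 -0.13]
B tip [-0.44  0.13]
C (1, 1) [0.33 0.23]
C (-1, 1) [ 0.04 -0.22]
C tip [-0.55 -0.02]
z7 (1, 1) [0.17 0.39]
z7 (1, -1) [0.91 0.11]
z7 tip [-0.16  0.01]
z0 (-1, -1) [-0.64  0.39]
z0 (1, -1) [ 0.04 -0.63]
z0 (1, 1) [ 0.29 -0.13]
z0 tip [-0.3   0.05]
s6 (-1, -1) [-0.02 -0.23]
s6 (1, -1) [-0.31  0.04]
s6 (1, 1) [ 0.67 -1.15]
s6 tip [-0.24  0.49]
t (1, 1) [-0.64  0.06]
t (1, -1) [-0.3  -0.11]
t (-1, -1) [-0.1   0.33]
t (-1, 1) [0.57 0.12]
t tip [ 0.7  -0.41]
```

```bash
python3 - <<'E'
from h import *
q=quat(np.radians(17.2))
manip.servo_line([.62,-.05,.33],None,.4)
manip.move_pose(hpos(130,.31),q); 
c=grab('wrist','w8'); np.save('w8.npy',c,allow_pickle=True); st()
print(proj(c,[hpos(130,.2635)]))
E
```

```text
t 37.68 p [0.4715 0.1206 0.3095] F [-0.1 -0.  -0.1] M [-0.12 -0.01 -0.07] gap 0.0919
[[319.46699516 266.80091413]]
```

View pics/w8.png

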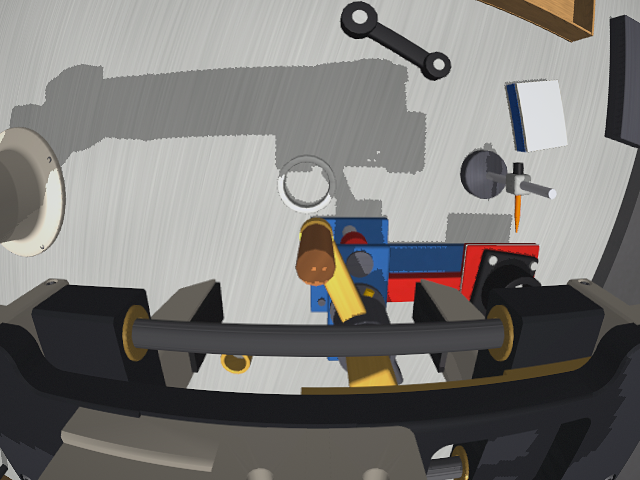

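Handle top at (316,266), as predicted (319,267). Crank stayed where I left it, so I'll regrip and wind 90° more.

```bash
python3 - <<'E'
from h import *
q=quat(np.radians(17.2))
manip.servo_line(hpos(130),q,.25); effector.close(30); st()
for a in np.arange(115,39,-15):
    manip.servo_line(hpos(a),q,.2); 
    if np.linalg.norm(manip.current_force())>40: print('STOP');break
manip.sleep(.1); st()
def snap(n):
    c=grab('wrist',n); np.save(n+'.npy',c,allow_pickle=True); u,v=proj(c,[[.685,.15,.1]])[0].astype(int)
    x0=min(max(u-65,0),510);y0=min(max(v-60,0),360); print(n,x0,y0,manip.current_tool_pos())
    cv2.imwrite(f'pics/{n}c.png',cv2.resize(cv2.imread(f'pics/{n}_raw.png')[y0:y0+120,x0:x0+130],None,fx=5,fy=5,interpolation=cv2.INTER_CUBIC))
snap('D')
effector.open_jaws(); manip.servo_line(hpos(40,.31),q,.3)
q=quat(np.radians(-73))
manip.move_pose([.60,.12,.36],q)
manip.move_pose([.63,.38,.22],q); manip.sleep(.1); snap('E'); st()
E
```

```text
t 39.25 p [0.4708 0.1216 0.2229] F [-1.  -0.2  0.3] M [-0.07  0.22 -0.02] gap 0.0232
t 41.05 p [0.6113 0.1092 0.223 ] F [-0.2  0.6  0.2] M [ 0.08 -0.19 -0.02] gap 0.0233
D 358 152 [0.61118281 0.10945346 0.22290238]
E 502 190 [0.63181629 0.377775   0.22174586]
t 45.37 p [0.6318 0.3778 0.2217] F [-0.4 -0.5  0.8] M [-0.09  0.16  0.05] gap 0.0918
```

View pics/Dc.png

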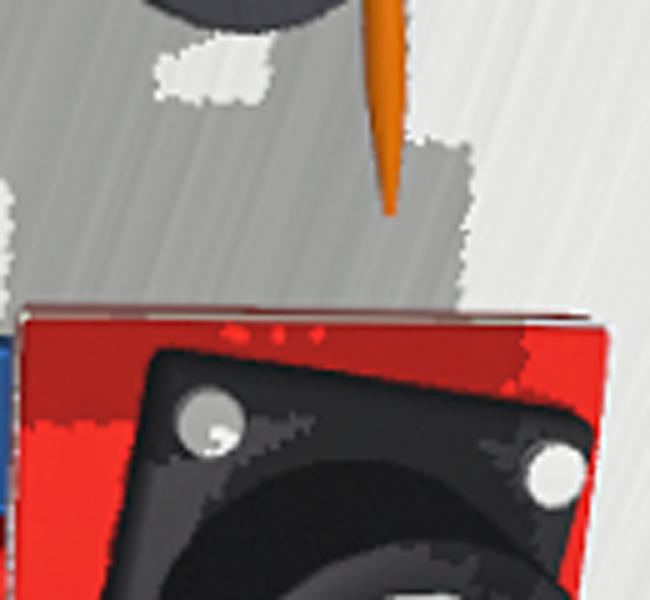

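View pics/Ec.png

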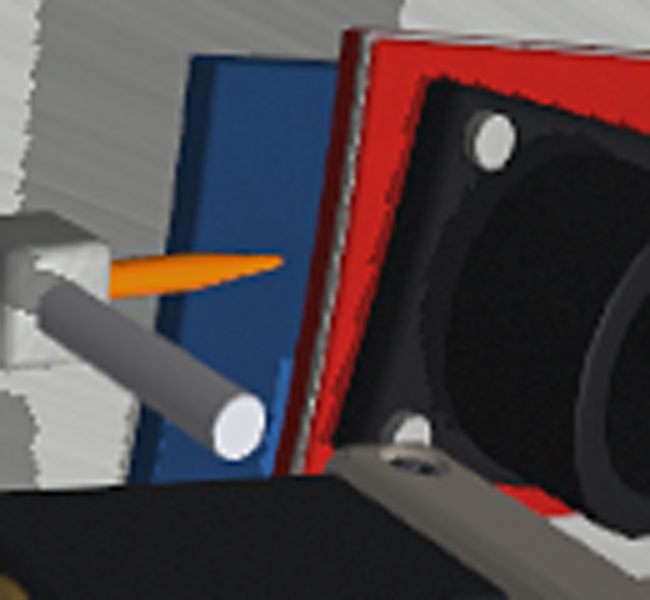

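```bash
python3 - <<'E'
from h import *
def snap(n):
    c=grab('wrist',n); np.save(n+'.npy',c,allow_pickle=True); u,v=proj(c,[[.685,.15,.1]])[0].astype(int)
    x0=min(max(u-65,0),510);y0=min(max(v-60,0),360); print(n,x0,y0,manip.current_tool_pos())
    cv2.imwrite(f'pics/{n}c.png',cv2.resize(cv2.imread(f'pics/{n}_raw.png')[y0:y0+120,x0:x0+130],None,fx=5,fy=5,interpolation=cv2.INTER_CUBIC))
q=quat(np.radians(-73))
manip.servo_line([.63,.2,.33],q,.4); manip.servo_line([.63,-.07,.24],q,.4); manip.sleep(.1); snap('G'); st()
grab('scene','s8',(320,270,400,330),10)
E
```

```text
G 36 42 [ 0.63051076 -0.06651913  0.24026908]
t 47.05 p [ 0.6305 -0.0665  0.2403] F [0.  0.7 0.1] M [-0.05  0.16 -0.03] gap 0.0917
```

View pics/Gc.png

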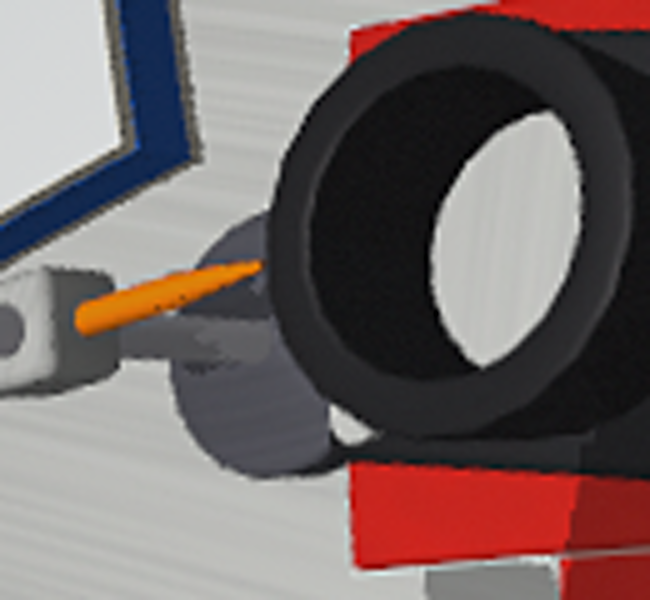

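View pics/s8.png

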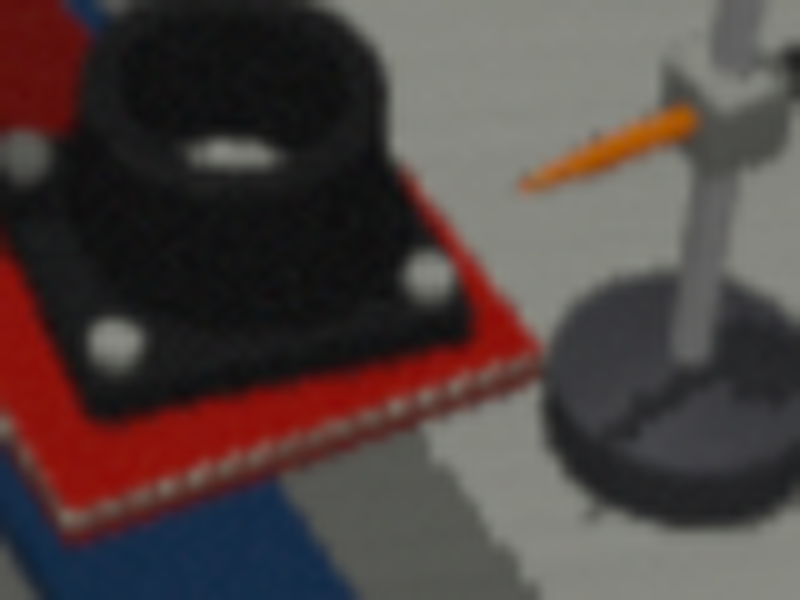

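```bash
cat > ba2.py <<'E'
import ba; from ba import *
for n,o,d in [('D',(358,152,5),{(-1,1):(20,320),(1,1):(608,328),'tip':(389,215)}),('E',(502,190,5),{(1,1):(372,39),'tip':(284,262)}),('G',(36,42,5),{(1,1):(350,31),(-1,1):(357,569),'tip':(263,265)}),('s8',(320,270,10),{(1,1):(542,350),(1,-1):(62,515),'tip':(520,187)})]:
    cams[n]=s if n=='s8' else np.load(n+'.npy',allow_pickle=True).item()
    stage[n]='g'
    for p,(x,y) in d.items(): obs.append((n,p,np.array([o[0]+(x+.5)/o[2]-.5,o[1]+(y+.5)/o[2]-.5])))
for k in ('tip',(1,1),(-1,1)):
    ob_=[(cams[v],uv) for v,p,uv in obs if p==k and v in 'DEG']; X=tri(ob_); print(k,X.round(4),[(proj(c,X)[0]-uv).round(1).tolist() for c,uv in ob_])
import types
src=open('ba.py').read().split("def res")[1].split("if __name__")[0]
src="def res"+src.replace("'f':zf}","'f':zf,'g':zf+.006}")
exec(src)
x0=np.r_[.5355,.0447,np.radians(17.2),np.zeros(18),.689,.167,.101,.0945,0]
for fz in (None,(.0955,.0005)):
    o=least_squares(res,x0,args=(fz,),loss='soft_l1'); cov=np.linalg.inv(o.jac.T@o.jac)
    print('tip',o.x[21:24].round(4),'z now',(o.x[24]+.006).round(4),'diff now',(o.x[23]-o.x[24]-.006).round(5),'sd',np.sqrt(cov[23,23]+cov[24,24]-2*cov[23,24]).round(5),'inset',o.x[25]*.5,o.cost)
for l in res(o.x,None,True):
    if l[0] in ('D','E','G','s8'): print(l[0],l[1],l[2].round(2))
E
python3 ba2.py
```

```text
tip [0.689  0.1665 0.1017] [[0.1, 0.8], [-0.4, -0.3], [-0.4, 0.3]]
(1, 1) [0.7335 0.1621 0.0991] [[0.2, -0.1], [0.1, -0.2], [0.0, 0.4]]
(-1, 1) [0.6391 0.1329 0.0985] [[0.5, -0.1], [0.1, 0.4]]
tip [0.6891 0.1666 0.1034] z now 0.1003 diff now 0.00317 sd 0.00051 inset 0.6527281745390514 24.180874315781438
tip [0.6891 0.1667 0.1041] z now 0.1011 diff now 0.00302 sd 0.0005 inset 0.6189268593111379 24.97889938425667
D (-1, 1) [ 0.56 -0.14]
D (1, 1) [ 0.07 -0.03]
D tip [0.21 0.72]
E (1, 1) [ 0.07 -0.08]
E tip [-0.39 -0.09]
G (1, 1) [0.44 0.2 ]
G (-1, 1) [-0.02 -0.01]
G tip [-0.33 -0.07]
s8 (1, 1) [0.21 0.07]
s8 (1, -1) [0.75 0.02]
s8 tip [-0.23  0.09]
```

```bash
python3 - <<'E'
from h import *
C={n:np.load(n+'.npy',allow_pickle=True).item() for n in ('A','B','E','w1','D','w8','C','G')}
O={'A':(446,187,5),'B':(500,189,5),'E':(502,190,5)}
px=lambda n,x,y:np.array([O[n][0]+(x+.5)/5-.5,O[n][1]+(y+.5)/5-.5])
s=cal('scene')
obs=[(C['A'],px('A',567,52)),(C['B'],px('B',249,432)),(C['E'],px('E',240,427))]
X=tri(obs); print('post A B E',X.round(4),[(proj(c,X)[0]-u).round(2).tolist() for c,u in obs])
sp=np.array([320+(608+.5)/8-.5,250+(50+.5)/8-.5]); X=tri(obs+[(s,sp)]);print('with scene',X.round(4),proj(s,X)[0]-sp)
w=[390,70]
for n in ('w1','w8','C','D'): print(n,proj(C[n],[X,[.74,.26,.035],[.675,.205,.0]]).round(1).tolist())
im=cv2.imread('pics/C_raw.png');cv2.imwrite('pics/q1.png',cv2.resize(im[0:160,0:150],None,fx=3.7,fy=3.7,interpolation=cv2.INTER_CUBIC))
im=cv2.imread('pics/B_raw.png');cv2.imwrite('pics/q2.png',cv2.resize(im[150:300,390:570],None,fx=4,fy=4,interpolation=cv2.INTER_CUBIC))
im=cv2.imread('pics/D_raw.png');cv2.imwrite('pics/q3.png',cv2.resize(im[20:200,340:540],None,fx=3.3,fy=3.3,interpolation=cv2.INTER_CUBIC))
E
```

```text
post A B E [0.6684 0.2179 0.1689] [[-0.16, -0.29], [0.29, -0.08], [0.1, -0.04]]
with scene [0.6682 0.2181 0.1694] [0.03316718 0.23105487]
w1 [[466.0, 50.8], [481.3, 59.6], [424.2, 84.9]]
w8 [[552.3, 193.2], [544.7, 165.2], [481.8, 183.5]]
C [[-5.0, 108.3], [70.3, 44.3], [107.8, 107.4]]
D [[466.4, 121.5], [489.7, 112.9], [405.4, 140.7]]
```

View pics/q1.png

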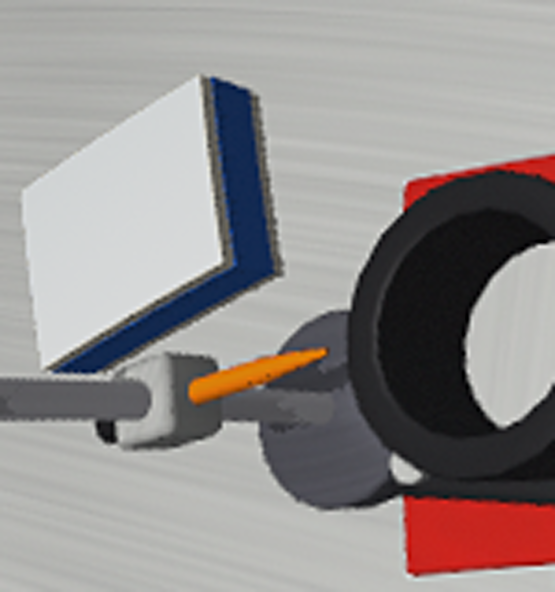

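View pics/q2.png

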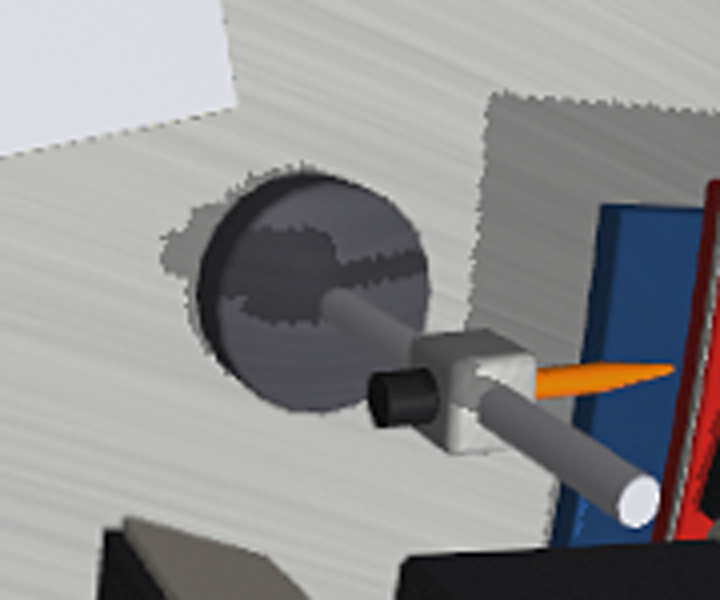

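View pics/q3.png

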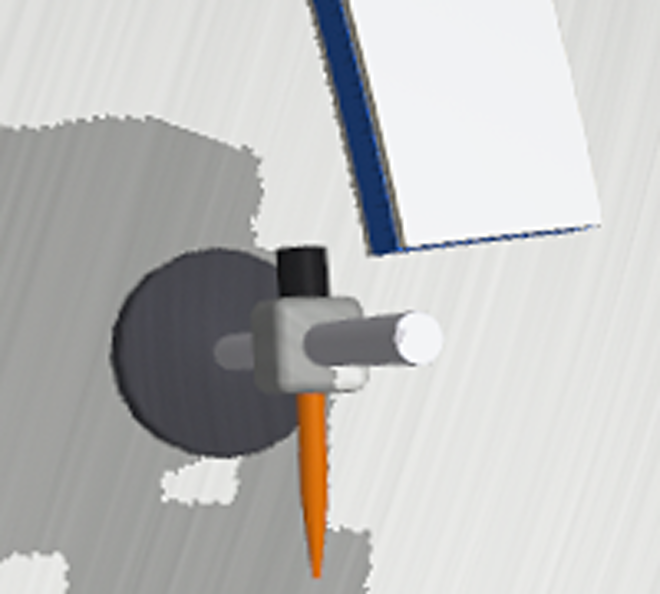

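```bash
python3 - <<'E'
from h import *
C={n:np.load(n+'.npy',allow_pickle=True).item() for n in ('A','B','E','w1','D','w8','C','G')}
P=lambda x,y,x0,y0,k:np.array([x0+(x+.5)/k-.5,y0+(y+.5)/k-.5])
obs=[(C['D'],P(402,249,340,20,3.3)),(C['C'],P(228,268,0,0,3.7)),(C['B'],P(236,106,390,150,4))]
X=tri(obs); print('carton top',X.round(4),[(proj(c,X)[0]-u).round(2).tolist() for c,u in obs])
print('CB',tri(obs[1:]).round(4),'DC',tri(obs[:2]).round(4),'DB',tri(obs[::2]).round(4))
# carton bottom corner under it: D (372,256) C(280,270)
obs=[(C['D'],P(372,256,340,20,3.3)),(C['C'],P(281,271,0,0,3.7))]
X=tri(obs); print('carton bot',X.round(4),[(proj(c,X)[0]-u).round(2).tolist() for c,u in obs])
# pin in w8
for th in (70,80,84,90,100,110): print(th,proj(C['w8'],[np.r_[AX+.028*np.array([np.cos(a),np.sin(a)]),.1475] for a in np.radians([th])]).round(1))
im=cv2.imread('pics/w8_raw.png');cv2.imwrite('pics/q4.png',cv2.resize(im[215:335,300:420],None,fx=5,fy=5,interpolation=cv2.INTER_CUBIC))
im=cv2.imread('pics/G_raw.png');cv2.imwrite('pics/q5.png',im)
E
```

```text
carton top [0.7072 0.266  0.0309] [[-0.22, -0.27], [0.14, -0.49], [0.07, 0.36]]
CB [0.7071 0.2661 0.0308] DC [0.7069 0.2654 0.0319] DB [0.7076 0.2659 0.0304]
carton bot [7.088e-01 2.670e-01 6.000e-04] [[-0.0, 0.0], [-0.0, -0.0]]
70 [[378.1 294. ]]
80 [[374.  291.5]]
84 [[372.2 290.8]]
90 [[369.4 289.8]]
100 [[364.4 288.9]]
110 [[359.2 288.8]]
```

View pics/q4.png

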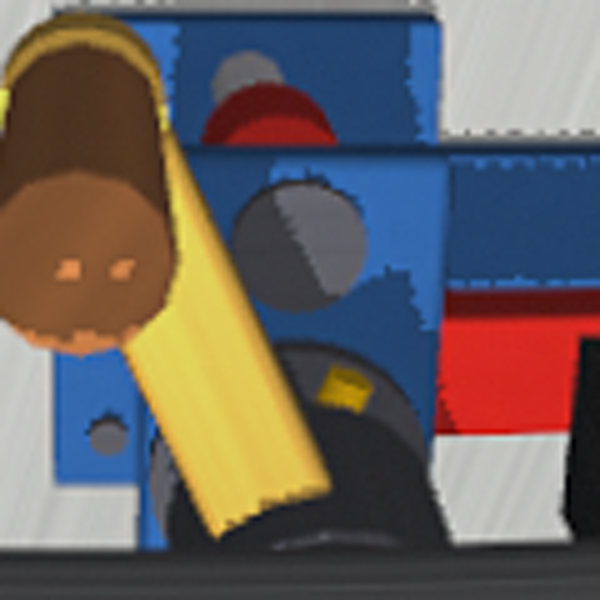

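View pics/q5.png

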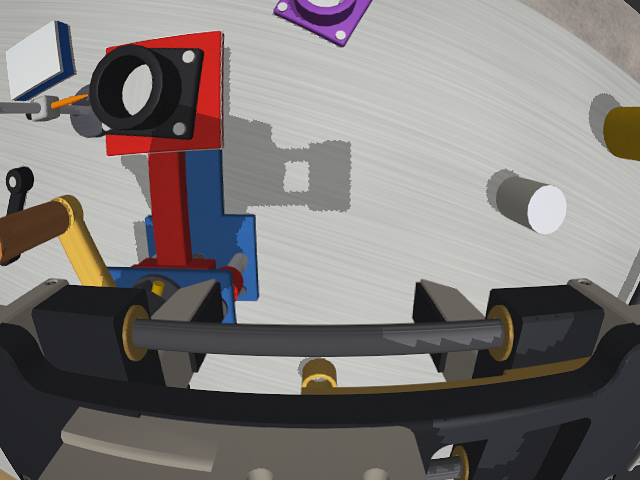

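```bash
cat > ba3.py <<'E'
exec(open('ba2.py').read().split("x0=np.r_")[0])
allobs=list(obs)
x0=np.r_[.5355,.0447,np.radians(17.2),np.zeros(18),.689,.167,.101,.0953,0]
sets={'all':None,'scene+top':('t','z7','z0','s6','s8'),'wrist':('A','B','C','D','E','G','w1','w5'),'scene+top+w1w5':('t','z7','z0','s6','s8','w1','w5'),'noBE':('t','z7','z0','s6','s8','w1','w5','A','D','C','G'),'noCG':('t','z7','z0','s6','s8','w1','w5','A','D','B','E'),'BECG':('B','C','E','G'),'AD+BE':('A','D','B','E'),'AD+CG':('A','D','C','G')}
for k,v in sets.items():
  obs[:]=[o for o in allobs if v is None or o[0] in v]
  o=least_squares(res,x0,args=((.0953,.0003),),loss='soft_l1'); cov=np.linalg.inv(o.jac.T@o.jac)
  print(k,'tip',o.x[21:24].round(4),'sd',np.sqrt(cov[23,23]).round(4),'znow',(o.x[24]+.006).round(4),'inset',round(o.x[25]*.5,2),'cost',round(o.cost,1))
E
python3 ba3.py | grep sd
```

```text
all tip [0.6891 0.1667 0.1042] sd 0.0006 znow 0.1012 inset 0.62 cost 24.9
scene+top tip [0.6884 0.1677 0.1034] sd 0.0016 znow 0.1013 inset 0.75 cost 8.7
wrist tip [0.6891 0.1665 0.104 ] sd 0.0006 znow 0.1012 inset 0.6 cost 13.8
scene+top+w1w5 tip [0.6907 0.1672 0.1046] sd 0.0009 znow 0.1013 inset 0.89 cost 14.2
noBE tip [0.6889 0.1673 0.1037] sd 0.0006 znow 0.1012 inset 0.59 cost 22.5
noCG tip [0.689  0.1667 0.1048] sd 0.0006 znow 0.1011 inset 0.69 cost 22.3
BECG tip [0.6888 0.1663 0.1041] sd 0.0007 znow 0.1012 inset 0.5 cost 2.4
AD+BE tip [0.6889 0.1665 0.1049] sd 0.0009 znow 0.1013 inset 0.38 cost 4.5
AD+CG tip [0.6889 0.1672 0.1034] sd 0.0008 znow 0.1013 inset 0.41 cost 3.9
```

```bash
cat > srch.py <<'E'
from h import *
P=np.array([.689,.163,.101]); Rr,o,_=tool2cam(); rng=np.random.default_rng(0); out=[]
import time; t0=time.time()
while time.time()-t0<240:
    # pick eye
    az=np.radians(rng.uniform(60,230)); el=np.radians(rng.uniform(5,28)); D=rng.uniform(.22,.5)
    E=P+D*np.array([np.cos(el)*np.cos(az),np.cos(el)*np.sin(az),np.sin(el)])
    uv=np.array([rng.uniform(120,520),rng.uniform(40,255)])
    du=(uv-[317.5,241.5])/372; r=np.hypot(*du); dc=np.array([du[0]/r*np.sin(r),du[1]/r*np.sin(r),np.cos(r)])
    dw=(P-E)/D; Ra=R.align_vectors([dw],[dc])[0]; Rc=(R.from_rotvec(dw*rng.uniform(-np.pi,np.pi))*Ra).as_matrix()
    Rt=Rc@Rr.T; T=E-Rt@o
    # body points along tool: TCP, body back, fingers sides
    pts=[T+Rt@np.array(v) for v in [(.065,0,0),(-.065,0,0),(.095,.0375,-.066),(-.095,.0375,-.066),(.095,-.0375,-.066),(-.095,-.0375,-.066),(0,-.1,-.16),(.095,0,-.2),(-.095,0,-.2)]]
    pts=np.array(pts)
    if pts[:,2].min()<.07: continue
    # avoid crank/jack cylinder & gauge/housing
    seg=np.array([a*(1-t)+b*t for a in pts for b in pts for t in (0,.25,.5,.75)])
    if ((np.hypot(seg[:,0]-AX[0],seg[:,1]-AX[1])<.16)&(seg[:,2]<.29)).any(): continue
    if ((np.hypot(seg[:,0]-.68,seg[:,1]-.19)<.07)&(seg[:,2]<.21)).any(): continue
    if ((np.hypot(seg[:,0]-.70,seg[:,1]-.10)<.09)&(seg[:,2]<.2)).any(): continue
    if ((np.hypot(seg[:,0]-.73,seg[:,1]-.27)<.09)&(seg[:,2]<.08)).any(): continue
    q=R.from_matrix(Rt).as_quat(); j=manip.solve_ik(T,q)
    if j is None: continue
    dj=np.abs(np.array(j)-np.array(manip.current_q())).max()
    out.append((np.degrees(el),D,np.degrees(az),uv.round(),T.round(3),q,dj,E.round(3),np.round(j,2)))
out.sort(key=lambda a:a[0])
print(len(out))
for a in out[:12]: print(*[np.round(x,3) if not isinstance(x,float) else round(x,2) for x in a])
E
python3 srch.py
```

```text
Traceback (most recent call last):
  File "srch.py", line 22, in <module>
    q=R.from_matrix(Rt).as_quat(); j=manip.solve_ik(T,q)
                                     ~~~~~~~~~~~~~~^^^^^
ValueError: time passes only in moves, steps and waits
```

```bash
python3 -c "
from h import *
st(); print(manip.solve_ik(manip.current_tool_pos(),manip.current_tcp_rot()))"
grep -n "" /dev/null; sed -i 's/^import time.*//; s/t0=time.time()//; s/while time.time()-t0<240:/for it in range(60000):/' srch.py; sed -i "s/ j=manip.solve_ik(T,q)/\n    try: j=manip.solve_ik(T,q)\n    except ValueError as e: print('VE',it); continue/" srch.py; timeout 500 python3 srch.py | tail -25
```

```text
t 47.1 p [ 0.6305 -0.067   0.2404] F [-0.2  0.3 -0.6] M [-0.09  0.12 -0.02] gap 0.0919
[ 0.12462379  0.42712699 -0.08155521  1.58925215  0.03622218  1.1260134
 -1.23500908]
VE 5579
VE 11317
VE 17068
VE 22692Traceback (most recent call last):
  File "srch.py", line 26, in <module>
    dj=np.abs(np.array(j)-np.array(manip.current_q())).max()
                                   ~~~~~~~~~~~~~~~^^
ValueError: time passes only in moves, steps and waits
```

```bash
sed -i "s/^import time.*//; s/^P=/Q0=np.array(manip.current_q()); P=/; s/np.array(manip.current_q())).max/Q0).max/; s/print('VE',it); //" srch.py; timeout 500 python3 srch.py | tail -25; python3 -c "
from h import *
st()"
```

```text
t 47.1 p [ 0.6305 -0.067   0.2404] F [-0.2  0.3 -0.6] M [-0.09  0.12 -0.02] gap 0.0919
```

```bash
sed -i "s/range(60000)/range(20000)/" srch.py; time timeout 560 python3 srch.py | tail -25
```

```text
3787
5.02 0.42 144.13 [286. 146.] [0.468 0.291 0.19 ] [0.709 0.172 0.486 0.481] 1.32 [0.351 0.408 0.138] [-1.16  0.88 -0.17  2.02  1.35  1.69 -1.91]
5.02 0.46 115.18 [187. 145.] [0.636 0.483 0.143] [ 0.62   0.527 -0.007  0.581] 1.29 [0.493 0.581 0.142] [-0.95  1.22 -0.32  0.98  1.32  1.83 -0.04]
5.04 0.45 137.75 [218. 137.] [0.47  0.359 0.213] [0.665 0.178 0.518 0.507] 1.35 [0.354 0.467 0.141] [-1.22  0.96 -0.15  1.87  1.38  1.81 -1.82]
5.04 0.23 149.88 [517.  67.] [0.623 0.241 0.232] [0.345 0.406 0.007 0.846] 1.41 [0.495 0.276 0.121] [-1.29  1.28  0.46  1.72  1.33  1.64 -0.43]
5.04 0.46 129.55 [315. 173.] [0.524 0.408 0.178] [0.644 0.417 0.048 0.64 ] 1.22 [0.395 0.519 0.142] [-0.98  1.09 -0.34  1.33  1.26  1.96 -0.52]
5.06 0.42 155.85 [379.  99.] [0.418 0.207 0.185] [0.725 0.14  0.467 0.486] 1.25 [0.309 0.333 0.138] [-1.12  0.85 -0.25  2.18  1.25  1.7  -2.09]
5.06 0.47 141.38 [170.  59.] [0.446 0.399 0.247] [0.546 0.314 0.504 0.591] 1.48 [0.32  0.458 0.143] [-1.27  0.99 -0.17  1.92  1.52  1.94 -1.52]
5.08 0.28 124.89 [326. 105.] [0.58  0.243 0.188] [0.715 0.023 0.345 0.608] 1.17 [0.527 0.396 0.126] [-0.95  1.04 -0.07  1.56  1.21  1.82 -1.58]
5.09 0.34 108.33 [422. 229.] [0.581 0.314 0.134] [ 0.832 -0.073  0.113  0.538] 0.97 [0.582 0.487 0.131] [-0.85  1.15 -0.12  1.05  0.83  1.91 -1.27]
5.09 0.45 162.96 [407. 118.] [0.423 0.309 0.194] [0.238 0.607 0.026 0.758] 1.41 [0.258 0.295 0.141] [-1.25  1.04 -0.21  2.1   1.45  1.9  -0.42]
5.1 0.28 74.5 [180. 231.] [0.758 0.266 0.169] [ 0.744 -0.119  0.214  0.621] 1.06 [0.764 0.434 0.126] [-0.78  1.45  0.09  0.55  1.1   2.01 -1.04]
5.11 0.36 140.59 [449. 237.] [0.515 0.257 0.173] [ 0.676  0.347 -0.02   0.65 ] 1.09 [0.412 0.391 0.133] [-0.85  1.02 -0.3   1.55  1.12  1.92 -0.68]
real	5m39.135s
user	0m50.411s
sys	0m1.371s
```

```bash
sed -i "s/uniform(60,230)/uniform(85,160)/; s/uniform(5,28)/uniform(6,13)/; s/uniform(.22,.5)/uniform(.22,.34)/; s/range(20000)/range(9000)/; s/out.append((/out.append((-seg[:,2].min(),/; s/seg\[:,2\].min()<.07/seg/" srch.py
sed -i "s/range(9000)/range(8000)/" srch.py
cat >> srch.py <<'E'
import pickle; pickle.dump(out,open('out.pkl','wb'))
t=cal('top'); print([onz(t,p,.04)[:2].round(3).tolist() for p in ((140,177),(180,177),(187,270),(147,272),(222,268))])
E
timeout 560 python3 srch.py | cut -c1-220
```

```text
1152
-0.15 12.84 0.33 137.8 [491. 128.] [0.561 0.268 0.247] [ 0.568  0.366 -0.059  0.735] 1.16 [0.45  0.38  0.175] [-1.03  1.04  0.01  1.5   1.16  1.93 -0.36]
-0.15 12.79 0.34 106.87 [304.  84.] [0.598 0.314 0.227] [ 0.729 -0.097  0.255  0.627] 1.19 [0.593 0.48  0.176] [-1.07  1.18  0.24  1.08  0.87  1.94 -1.28]
-0.15 12.94 0.34 137.72 [464.  93.] [0.5   0.226 0.219] [0.766 0.086 0.194 0.607] 1.02 [0.445 0.385 0.177] [-0.89  0.88 -0.21  1.66  1.03  1.85 -1.34]
-0.15 12.97 0.32 112.73 [171. 207.] [0.687 0.326 0.186] [0.778 0.27  0.267 0.501] 1.29 [0.568 0.451 0.173] [-0.84  0.9  -0.15  1.52  1.32  1.46 -1.01]
-0.15 12.19 0.34 135.79 [423. 189.] [0.53  0.238 0.178] [0.82  0.154 0.189 0.518] 1.02 [0.452 0.393 0.172] [-0.85  0.8  -0.22  1.72  1.06  1.61 -1.25]
-0.15 12.44 0.33 143.46 [491. 157.] [0.531 0.231 0.23 ] [0.649 0.33  0.015 0.685] 1.16 [0.427 0.358 0.173] [-0.84  0.95 -0.27  1.64  1.2   1.95 -0.7 ]
-0.15 12.08 0.34 98.41 [162.  43.] [0.648 0.345 0.268] [ 0.615 -0.075  0.345  0.705] 1.25 [0.641 0.489 0.172] [-1.12  1.36  0.45  0.92  1.02  1.99 -1.15]
-0.15 12.5 0.34 94.92 [190.  87.] [0.697 0.339 0.247] [0.702 0.028 0.23  0.673] 1.12 [0.661 0.492 0.174] [-1.    1.29  0.24  0.86  1.08  1.93 -0.88]
-0.15 12.6 0.33 119.7 [157.  77.] [0.619 0.321 0.258] [0.652 0.138 0.435 0.605] 1.41 [0.529 0.443 0.173] [-1.04  0.99 -0.02  1.61  1.45  1.79 -1.45]
-0.15 12.37 0.33 148.85 [152. 188.] [0.581 0.311 0.193] [0.622 0.521 0.416 0.41 ] 1.92 [0.41  0.332 0.173] [-0.92  0.61 -0.11  2.27  1.95  1.2  -1.38]
-0.15 12.94 0.32 112.16 [140.  54.] [0.719 0.369 0.214] [0.62  0.448 0.184 0.616] 1.5 [0.572 0.451 0.173] [-0.85  0.98 -0.19  1.44  1.53  1.59 -0.52]
-0.15 12.9 0.31 109.63 [285.  52.] [0.589 0.289 0.234] [ 0.694 -0.113  0.305  0.642] 1.12 [0.586 0.451 0.171] [-1.    1.15  0.09  1.18  1.03  2.01 -1.46]
[[0.748, 0.563], [0.749, 0.455], [0.499, 0.429], [0.492, 0.536], [0.506, 0.336]]
```

```bash
cat > v.py <<'E'
from h import *
import pickle
out=pickle.load(open('out.pkl','rb')); a=out[2]; T,q,j=a[5],a[6],a[9]
print(T,q,j)
manip.servo_line([.62,-.03,.36],None,.4)
manip.move_pose([.52,.27,.38],quat(np.radians(0)))
j=manip.solve_ik(T,q); print(np.round(j,2))
manip.movej(j); manip.sleep(.1)
c=grab('wrist','V'); np.save('V.npy',c,allow_pickle=True); st()
u,v=proj(c,[[.689,.163,.101]])[0]; print(u,v)
E
python3 v.py
```

```text
[0.5   0.226 0.219] [0.7657898  0.08583923 0.19368011 0.60719488] [-0.89  0.88 -0.21  1.66  1.03  1.85 -1.34]
[-0.82  0.89 -0.31  1.66  1.08  1.9  -1.37]
t 49.84 p [0.502  0.2241 0.2215] F [-1.4 -0.9  0.3] M [ 1.01  0.51 -0.05] gap 0.0918
464.43477550167404 90.84208541651518
```

View pics/V.png

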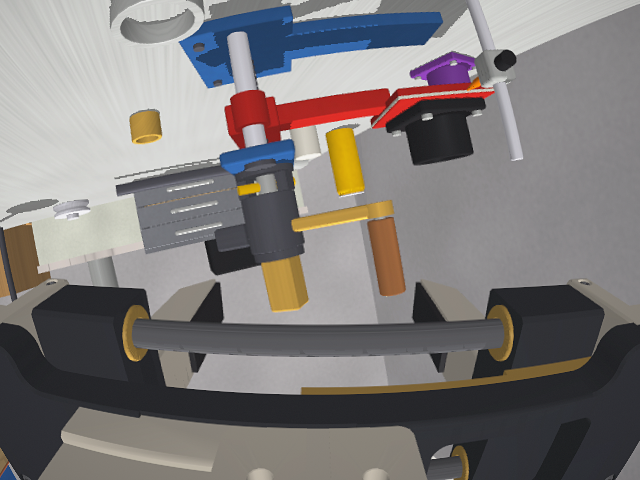

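```bash
python3 - <<'E'
from h import *
im=cv2.imread('pics/V_raw.png')[40:130,360:500]; cv2.imwrite('pics/Vc.png',cv2.resize(cv2.rotate(im,cv2.ROTATE_180),None,fx=5.5,fy=5.5,interpolation=cv2.INTER_CUBIC))
cv2.imwrite('pics/Vd.png',cv2.resize(cv2.imread('pics/V_raw.png')[65:110,440:510],None,fx=11,fy=11,interpolation=cv2.INTER_CUBIC))
E
```

```text
(no output)
```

View pics/Vc.png

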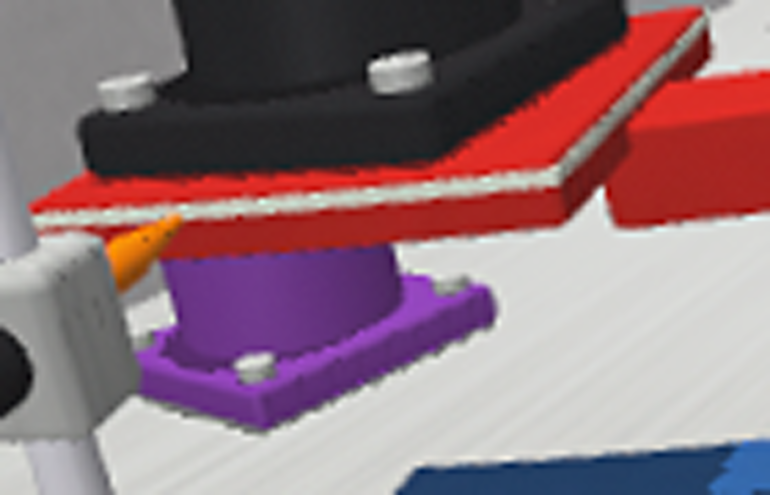

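View pics/Vd.png

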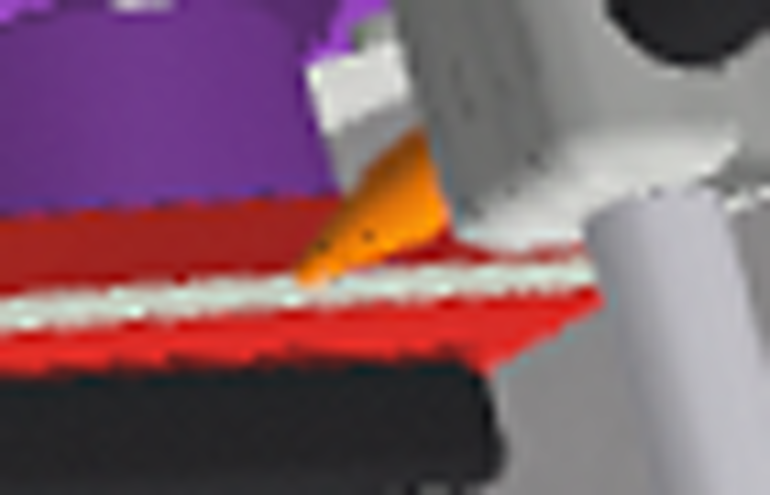

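```bash
python3 - <<'E'
from h import *
c=np.load('V.npy',allow_pickle=True).item()
V=lambda x,y:np.array([440+(x+.5)/11-.5,65+(y+.5)/11-.5])
for tip in ([.689,.1665],[.6891,.1667],[.6884,.1677]):
  for (jx,jy,yw,ins) in ((.5355,.0447,17.2,0),(.5353,.0444,17.05,.0006)):
    yw=np.radians(yw);ex=np.array([np.cos(yw),np.sin(yw)]);ey=np.array([-ex[1],ex[0]])
    # tip z from V ray closest to tip xy
    d=ray(c,V(300,284)); k=np.dot(np.array(tip)-c['eye'][:2],d[:2])/np.dot(d[:2],d[:2]); zt=(c['eye']+k*d)[2]
    # edge: ray through boundary at same column intersects vertical plane (p-j).ey=.055-ins
    r=[]
    for uv in ((100,319),(200,306),(305,299),(450,288),(560,285)):
        e=ray(c,V(*uv)); s=((.055-ins)-np.dot(c['eye'][:2]-[jx,jy],ey))/np.dot(e[:2],ey); X=c['eye']+s*e; r.append((X[2]*1e3).round(1))
    print(tip,'tip z',zt.round(4),'edge z',r,'el',np.degrees(np.arcsin(-d[2])))
s=cal('scene')
# free corner in V: c++? 
print(proj(c,[[.689,.1667,.102],[.689,.1667,.104]]),V(300,284))
E
```

```text
[0.689, 0.1665] tip z 0.1016 edge z [np.float64(98.9), np.float64(98.5), np.float64(98.6), np.float64(98.5), np.float64(98.9)] el 13.254657134749161
[0.689, 0.1665] tip z 0.1016 edge z [np.float64(98.6), np.float64(98.2), np.float64(98.2), np.float64(98.1), np.float64(98.5)] el 13.254657134749161
[0.6891, 0.1667] tip z 0.1016 edge z [np.float64(98.9), np.float64(98.5), np.float64(98.6), np.float64(98.5), np.float64(98.9)] el 13.254657134749161
[0.6891, 0.1667] tip z 0.1016 edge z [np.float64(98.6), np.float64(98.2), np.float64(98.2), np.float64(98.1), np.float64(98.5)] el 13.254657134749161
[0.6884, 0.1677] tip z 0.1019 edge z [np.float64(98.9), np.float64(98.5), np.float64(98.6), np.float64(98.5), np.float64(98.9)] el 13.254657134749161
[0.6884, 0.1677] tip z 0.1019 edge z [np.float64(98.6), np.float64(98.2), np.float64(98.2), np.float64(98.1), np.float64(98.5)] el 13.254657134749161
[[467.56860827  90.65081395]
 [468.14487028  92.8324468 ]] [466.81818182  90.36363636]
```

```bash
python3 - <<'E'
from h import *
q=quat(np.radians(17.2))
manip.move_pose([.52,.27,.38],quat(np.radians(5)))
manip.move_pose(hpos(40,.32),q)
manip.servo_line(hpos(40),q,.25); effector.close(30); st()
for a in (25,10,-5):
    manip.servo_line(hpos(a),q,.15)
    if np.linalg.norm(manip.current_force())>40: print('STOP');break
manip.sleep(.1); st(); p=manip.current_tool_pos()[:2]-AX; print(np.degrees(np.arctan2(p[1],p[0])))
effector.open_jaws(); manip.servo_line(hpos(-5,.36),q,.35)
manip.move_pose([.52,.27,.38],quat(0.))
import pickle
a=pickle.load(open('out.pkl','rb'))[2]; manip.movej(manip.solve_ik(a[5],a[6])); manip.sleep(.1)
c=grab('wrist','V2'); np.save('V2.npy',c,allow_pickle=True); st()
im=cv2.imread('pics/V2_raw.png'); cv2.imwrite('pics/V2d.png',cv2.resize(im[65:110,440:510],None,fx=11,fy=11,interpolation=cv2.INTER_CUBIC))
E
```

```text
t 53.14 p [0.612  0.1091 0.2229] F [-0.8 -0.3  0.4] M [-0.18  0.29 -0.01] gap 0.0239
t 54.22 p [0.6353 0.037  0.2231] F [-1.1 -0.1 -1.1] M [-0.14  0.14  0.05] gap 0.0233
-4.389811950812657
t 58.02 p [0.5021 0.224  0.2215] F [ 0.3  0.8 -0.4] M [1.06 0.51 0.05] gap 0.0916
```

View pics/V2d.png

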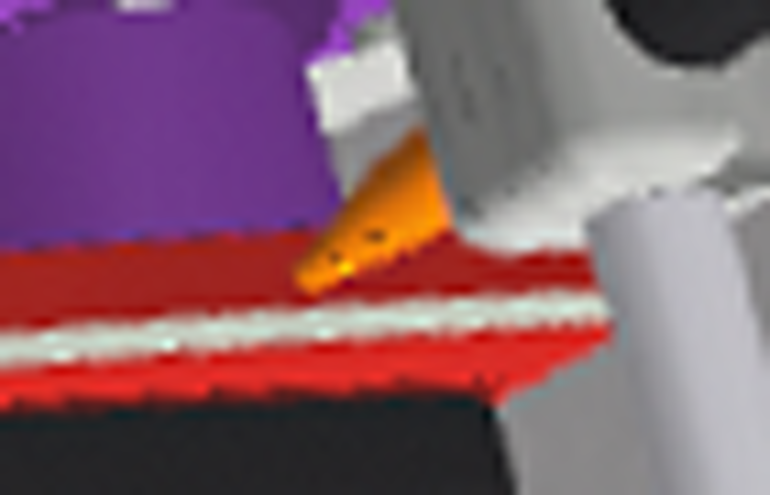

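View pics/V2.png

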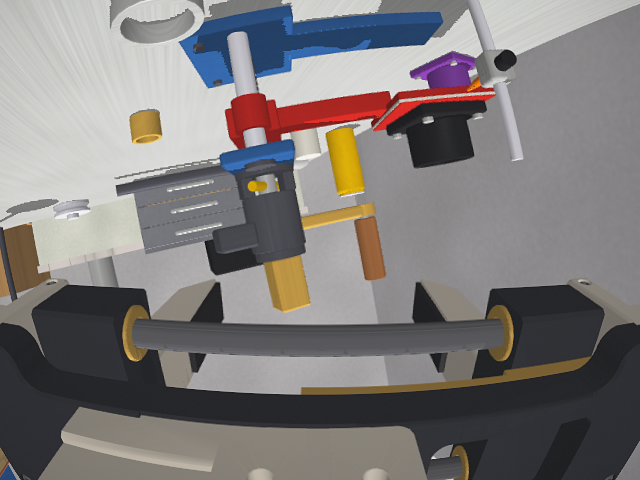

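```bash
python3 - <<'E'
from h import *
c=np.load('V2.npy',allow_pickle=True).item()
V=lambda x,y:np.array([440+(x+.5)/11-.5,65+(y+.5)/11-.5])
for tip in ([.689,.1666],[.6884,.1677]):
  for (jx,jy,yw,ins) in ((.5355,.0447,17.2,0),(.5353,.0444,17.05,.0006)):
    yw=np.radians(yw);ex=np.array([np.cos(yw),np.sin(yw)]);ey=np.array([-ex[1],ex[0]])
    z=[]
    for y in (284,290):
        d=ray(c,V(301,y)); k=np.dot(np.array(tip)-c['eye'][:2],d[:2])/np.dot(d[:2],d[:2]); z.append(((c['eye']+k*d)[2]*1e3).round(1))
    r=[]
    for uv in ((100,355),(200,343),(303,333),(450,325),(560,319)):
        e=ray(c,V(*uv)); s=((.055-ins)-np.dot(c['eye'][:2]-[jx,jy],ey))/np.dot(e[:2],ey); X=c['eye']+s*e; r.append((X[2]*1e3).round(1))
    print(tip,'tip z',z,'edge z',r)
im=cv2.imread('pics/V2_raw.png'); print(im[85:102,465].tolist()); print(im[85:102,462].tolist())
E
```

```text
[0.689, 0.1666] tip z [np.float64(101.5), np.float64(102.0)] edge z [np.float64(101.9), np.float64(101.6), np.float64(101.4), np.float64(101.7), np.float64(101.8)]
[0.689, 0.1666] tip z [np.float64(101.5), np.float64(102.0)] edge z [np.float64(101.5), np.float64(101.3), np.float64(101.1), np.float64(101.3), np.float64(101.4)]
[0.6884, 0.1677] tip z [np.float64(101.8), np.float64(102.3)] edge z [np.float64(101.9), np.float64(101.6), np.float64(101.4), np.float64(101.7), np.float64(101.8)]
[0.6884, 0.1677] tip z [np.float64(101.8), np.float64(102.3)] edge z [np.float64(101.5), np.float64(101.3), np.float64(101.1), np.float64(101.3), np.float64(101.4)]
[[141, 54, 110], [38, 36, 156], [31, 36, 157], [33, 35, 158], [32, 34, 157], [32, 34, 157], [29, 32, 157], [51, 56, 160], [139, 150, 183], [193, 206, 197], [161, 171, 187], [76, 81, 187], [32, 38, 215], [40, 46, 220], [39, 43, 217], [28, 30, 113], [33, 32, 67]]
[[127, 51, 102], [71, 38, 134], [27, 34, 159], [30, 35, 159], [32, 36, 159], [32, 35, 159], [30, 34, 160], [24, 28, 158], [117, 126, 177], [185, 198, 196], [196, 209, 197], [124, 133, 203], [30, 34, 203], [39, 43, 219], [41, 46, 224], [33, 36, 175], [33, 34, 75]]
```

```bash
python3 - <<'E'
from h import *
grab('scene','s9'); st()
E
```

```text
t 58.07 p [0.5019 0.2242 0.2214] F [-0.3 -0.4  0.8] M [0.98 0.52 0.06] gap 0.0918
```

View pics/s9.png

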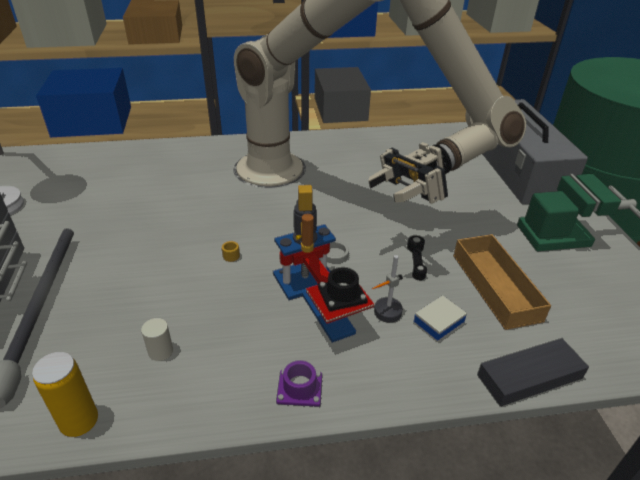

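The scene view shows the crank seated at (305,220), the housing on the raised table at (342,288), and the gauge at (390,300) and other items undisturbed. The arm is clear of everything.

```bash
python3 -c "
from h import *
print(manip.hand_in()); print(manip.current_clock())"
```

```text
the job is handed in; nothing more can be done
None
the job is handed in; nothing more can be done
```

I fitted the crank onto the drive shaft and wound the jack clockwise until the table top looked level with the pointer tip. I then let go, backed the arm clear and handed in at about 58 s. The highest force reading I saw was about 8 N.

**Final height:** a last low-angle wrist view put the table's top edge at 101.1–101.9 mm and the pointer tip at 101.5–102.3 mm. That is level to within about 0.5 mm.

**Scene check:** the last scene picture showed the crank seated, the housing standing on the table, and the gauge and other items where they were.

**Check that disagreed:** counting handle turns from where I calculated the claws would meet the pin gives a table height of about 104.4 mm. My rough reading of the pin's angle in the pictures was close to that calculation. I trusted the camera comparison of edge and tip instead. The low-angle view put the tip inside the stated 82–102 mm range, and all the camera comparisons gave about the same height difference before the final 45° of winding.

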